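# Stir the drying conkers with the paddle

### The arm

A 6-joint arm with a two-finger parallel gripper is mounted at the origin on the work surface. World frame = base frame: x ahead of the robot, y to its left, z up, the work surface at z = 0. Lengths are in mm, angles in rad, forces in N, time in s.
With the tool pointing down it reaches from about 350 to 875 mm from the base axis. Payload 4.2 kg.
Tool frame: the origin (TCP) lies on the mounting face of the last link; the fingertips stand 173 mm ahead of it and the grasp point (between the pads) lies grip_point_offset ahead of it (grip_point_offset is the distance from the TCP to the grasp point, in mm); z points along the fingers, y is the line along which they close (so a half turn about z gives the same grasp; the last joint's range is limited). The gripper opens to 85 mm and grips with 20 to 120 N. Pads are 22 mm wide; open, the fingers measure 114 mm over their backs; the gripper's body (76 mm by 85 mm) begins 54 mm behind the grasp point. The pads swing forward as they close: fully open they stand 13 mm farther back than shut.
Start: joints at [-0.896, 0.385, 0.008, 0, -1.194, -0.259], TCP at [252.464, -571.718, 404.712] pointing down, gripper open.
Joint ranges: [-3.14, 3.14], [-1.21, 2.06], [-1.07, 1.41], [-3.16, 2.05], [-2.99, -0.16], [-3.1, 3.1]. Speed limits (rad/s): [2.79, 2.79, 3.14, 3.14, 3.14, 3.14].

### API

Orientations are given as a unit quaternion [x, y, z, w].
In Python, from bench import read_state, get_image, job_done, recognise, place_of, grip_point_offset gives the robot as it stands. The module is installed in compiled form; this text tells all that it offers.
- The arm moves only by the tool carry_out, never from a script. Its arguments are lists of equal length, an entry for each row: "slide": the shift along the tool's x, y, z in m, a list of three; "roll": the turn about the tool's z in degrees; "claw": the finger opening in m, from 0 to 0.0854. A call has 1 to 8 rows; each row is the pose to reach, as a shift and turn from the pose commanded when the call began, along the tool's axes at that moment; what a row does not reach only later rows make up. A row lasts 1/8 s, in which the tool goes at most 62.5 mm and 10.7 degrees, less where a joint would pass 70% of its speed; a pose out of reach is approached as far as the arm can. A call with a gripper value outside its range is refused whole. The fingers move at their own pace and stop on an object; the grip force is fixed at half the most. Time passes only in rows, so rows that repeat a pose let the fingers close. It gives the time, the measured TCP pose, the force, the opening and the grip force at its end, in the units of the state.
- read_state(): the state, without advancing time (a new reading comes with each control period).
- get_image(name): name is "side" or "top"; returns a dict with "img" (420x560x3 uint8, red, green, blue), "z_map" (420x560 float32, mm along the optical axis (not along the pixel's ray), 0 where there is no reading), "mtx" (3x3 intrinsics, pixels), "world_from_camera" (4x4, takes a point from camera to world coordinates). Camera axes: x right, y up, looking along -z (the intrinsics and any distortion apply to the point x, -y, -z); pixel columns grow to the right and rows downward; lengths in mm; the calibration is good to about 2 mm. A picture is of the moment at which its call begins.
- job_done(): hands the job in; it is judged then, once.
Trained networks look in a picture, given as the dict that the camera call returned (one of the last four; its "shot" number tells which), for a name from the list of things; names that differ only in an ending like _2 or _b are one class to them, and where a whole thing is asked for, a point or a joint stands for the part that bears it (a point fixed in the world has none). Each returns a list of dicts, best first, with "conf" (0 to 1); they miss things now and then, are a little off and sometimes report something else, mostly with a low value. They report only what shows in the picture. A call takes as long as a camera call. They do not tell look-alikes from the thing itself.
- recognise(picture, thing): "at" ([column, row] in pixels, amid what is visible of it).
- place_of(picture, thing): "at" ([column, row] in pixels: a listed point, or the origin of a listed thing).
The state is a dict: "clock": time; "joints": joint angles; "joint_vel": joint speeds; "joint_efforts": joint torques, N m; "position": TCP position; "ee_rot": TCP orientation; "contact_force": force on the tool from outside, world axes, zero at the start; "wrist_torque": the same for the moment, N m; "gripper_width": finger opening in mm; "grasp_force": force on a finger pad.
Only numpy, scipy, OpenCV 4.12 (cv2) and the standard library are available. Lean on these libraries where they do the work, as an engineer would, in place of code of your own. Each camera call takes 0.05 s, during which the arm holds its last target. There are 200 camera calls.

### The job

The conkers drying in the crock must be turned over. The paddle lies flat on the bench: lay it in its sloping rest, blade end down, and let go, then take it anew by the top of its handle so that it hangs upright from the gripper. Work the blade down between the conkers until it is nearly on the crock's bottom (within a centimetre), stir two full rounds clockwise as seen from above at that depth, wide enough to carry conkers round with the blade, gently and without pushing the crock about, then lay the paddle back in its rest, blade end down, with all conkers still in the crock and the jar and case left alone.

Things in the scene. Friction and masses are not known exactly. Their poses are not given: they have to be found in the camera images.
- paddle: Dark wooden stirring paddle, 200 mm long, about 60 g. Origin at mid-length on its flat underside, near the centre of mass; x towards the blade, z out of the top. Handle: bar 16 x 16 mm, x from -100 to +40 mm. Blade: 36 mm wide, 8 mm thick, x from +40 to +100 mm, flush with the handle's underside. Starts lying flat on the bench, underside down.
- blade_tip (a point): Middle of the paddle's blade end: paddle x = +100 mm, 4 mm above its underside.
- handle_end (a point): Middle of the paddle's handle end: paddle x = -100 mm, 8 mm above its underside.
- rest: Pale wooden sloping rest, fixed; base 150 x 70 x 12 mm, origin at the base's underside centre, z up. Its cradle plane rises at 45 degrees towards the rest's own +x from an end stop (20 mm high) at x = -45, z = 26 mm. Up the slope from the stop: blade pocket 0 to 50 mm (46 mm wide, side lips 16 mm high), handle fork 120 to 132 mm (26 mm gap, prongs 20 mm high).
- rest_low (a point): In the rest (x = -48, z = 29 mm): where blade_tip lies when the paddle is seated, flat underside on the slope and blade end down against the stop. The rest is open at the sides between pocket and fork, with room for fingers.
- rest_high (a point): Above the rest (x = +91, z = 173 mm): where handle_end lies when the paddle is seated; 68 mm of handle then stands free beyond the fork, so the gripper can come down along the slope and pinch it in line with the paddle.
- crock: Heavy round white stoneware crock, loose, 2.5 kg, 80 mm high, outer radius 90 mm, inner radius 82 mm, upright walls; inside floor 10 mm above the bench. Origin at its underside centre, z up; its yaw at the start is random.
- jar: Bystander: glass specimen jar with dark lid, 64 mm diameter, 110 mm high; origin at its underside centre.
- case: Bystander: closed wooden specimen case, 100 x 140 x 45 mm; origin at its underside centre.
- conker_1: Conker (brown horse chestnut), a ball 30 mm in diameter, 14 g, glossy and slippery, loose in a single layer on the crock's floor; origin at its centre.
- conker_2: Conker (brown horse chestnut), a ball 30 mm in diameter, 14 g, glossy and slippery, loose in a single layer on the crock's floor; origin at its centre.
- conker_3: Conker (brown horse chestnut), a ball 30 mm in diameter, 14 g, glossy and slippery, loose in a single layer on the crock's floor; origin at its centre.
- conker_4: Conker (brown horse chestnut), a ball 30 mm in diameter, 14 g, glossy and slippery, loose in a single layer on the crock's floor; origin at its centre.
- conker_5: Conker (brown horse chestnut), a ball 30 mm in diameter, 14 g, glossy and slippery, loose in a single layer on the crock's floor; origin at its centre.
- conker_6: Conker (brown horse chestnut), a ball 30 mm in diameter, 14 g, glossy and slippery, loose in a single layer on the crock's floor; origin at its centre.
- conker_7: Conker (brown horse chestnut), a ball 30 mm in diameter, 14 g, glossy and slippery, loose in a single layer on the crock's floor; origin at its centre.
- conker_8: Conker (brown horse chestnut), a ball 30 mm in diameter, 14 g, glossy and slippery, loose in a single layer on the crock's floor; origin at its centre.
Things that resemble listed ones, but are neither listed nor needed, are in the scene too. What is shaped like the rest but pink or turquoise is not meant.

How it is judged:
By the outcome, as a careful person would: the job done as asked, in the order asked, and still so for the second after the job is handed in, with the robot touching nothing.
It also fails if it takes over 72 s, if anything falls off the work surface, if the arm or the gripper's body presses on something with over 40 N, if the wrist force passes 120 N, or if a joint passes its speed limit or range.

## Working session

There is one attempt and no reset: what is moved stays moved. The work goes in short steps, Python scripts to look and compute and a tool call to move; the robot and the scene stay as the last step left them, time stands still between calls to the robot, and variables do not carry over. Pictures are saved under pics/ and viewed, at most 10 in all, crops included, and the job is handed in when it is done.

Besides the shell and the picture viewer there is one more tool, called after ">>>" by a JSON object that holds its "fn" and its "kwargs". carry_out: Moves the arm, as the interface text tells. Its arguments: {"type":"object","properties":{"slide":{"type":"array"},"roll":{"type":"array"},"claw":{"type":"array"}},"required":["slide","roll","claw"]}

```bash
mkdir -p pics; cat > h.py <<'E'
import numpy as np, cv2
from scipy.spatial.transform import Rotation as R
from bench import *
def look(n,save=None):
    p=get_image(n)
    if save: cv2.imwrite('pics/'+save,p['img'][:,:,::-1])
    return p
def px2w(p,uv,z=None):
    """pixel -> world using depth map, or on plane z"""
    K=p['mtx'];T=p['world_from_camera'];u,v=uv
    r=np.array([(u-K[0,2])/K[0,0],-(v-K[1,2])/K[1,1],-1.])
    if z is None:
        d=p['z_map'][int(round(v)),int(round(u))]
        return T[:3,:3]@(r*d)+T[:3,3]
    d=T[:3,:3]@r;return T[:3,3]+d*(z-T[2,3])/d[2]
def cloud(p):
    K=p['mtx'];T=p['world_from_camera'];h,w=p['z_map'].shape
    u,v=np.meshgrid(np.arange(w),np.arange(h));d=p['z_map']
    c=np.stack([(u-K[0,2])/K[0,0]*d,-(v-K[1,2])/K[1,1]*d,-d],-1)
    return c@T[:3,:3].T+T[:3,3]
E
python3 - <<'E'
from h import *
np.set_printoptions(precision=1,suppress=True)
s=read_state();print(s,grip_point_offset)
for n in('top','side'):
    p=look(n,n+'0.png');print(n,p['mtx'],p['world_from_camera'],p.keys())
    for t in('blade_tip','handle_end','paddle','rest','rest_low','rest_high','crock','jar','case'):
        for d in place_of(p,t)[:3]:
            if d['conf']>.25: print(t,np.array(d['at']),round(d['conf'],2),px2w(p,d['at']))
E
```

```text
{'clock': 0.0, 'joints': array([-0.9,  0.4,  0. , -0. , -1.2, -0.3]), 'joint_vel': array([ 0., -0.,  0.,  0., -0., -0.]), 'joint_efforts': array([ -0. , -39.2,  18.8,   4.2,  -0. ,  -0. ]), 'position': array([ 252.4, -571.5,  403.6]), 'ee_rot': array([-0.2,  1. ,  0. , -0. ]), 'contact_force': array([-0.8, -0.7, -0.4]), 'wrist_torque': array([-0. ,  0. ,  0.1]), 'grasp_force': 0.0, 'gripper_width': 85.35529729470868} 154.70000000000002
top [[417.4   0.  280.8]
 [  0.  417.4 210.7]
 [  0.    0.    1. ]] [[  -0.     1.    -0.1  511.8]
 [  -1.    -0.    -0.   -90. ]
 [  -0.     0.1    1.  1166.2]
 [   0.     0.     0.     1. ]] dict_keys(['img', 'z_map', 'mtx', 'world_from_camera', 'shot'])
blade_tip [298.1 252. ] 0.9 [ 499.1 -133.9    8.9]
handle_end [223.4 252.7] 0.68 [501.9  73.5  -0.4]
handle_end [139.  237.2] 0.33 [549.3 296.2  36.6]
paddle [262.2 252.7] 0.98 [499.6 -35.2  16. ]
rest [432.6 201.1] 0.91 [ 631.1 -511.6   11.1]
rest [367.4 151.3] 0.87 [ 776.6 -336.6    9.6]
rest [380.6 296.7] 0.56 [ 372.5 -355.5   10.8]
rest_low [399.3 311.3] 0.93 [ 335.1 -399.6   28.9]
rest_low [380.
[... 797 characters left out ...]
14.2  58.6  -2. ]
paddle [309.5 274.3] 0.75 [494.9 -24.3   7. ]
paddle [327.7 205. ] 0.26 [ 566.4 -291.6   13.7]
rest [270.2 182.1] 0.88 [ 762.3 -313.1   14.4]
rest [328.  203.4] 0.6 [ 568.8 -299.    13.5]
rest [405.7 216.1] 0.56 [ 357.7 -346.6   13.5]
rest_low [353.  154.1] 0.97 [ 585.9 -520.6   50.1]
rest_low [283.5 168.7] 0.71 [ 736.4 -348.1   49.6]
rest_low [418.1 199.8] 0.68 [ 335.2 -356.3   70.6]
rest_high [244.8 140.6] 0.87 [ 1632.7 -1565.2  -731.1]
rest_high [384.9 170.9] 0.86 [ 487.5 -550.4    1.9]
rest_high [295.6 158.7] 0.64 [ 759.9 -476.2    6.2]
crock [217.5 360.8] 0.6 [546.8 300.   19.2]
crock [342.3 186.3] 0.47 [ 541.2 -327.4   63.9]
case [236.1 217. ] 0.91 [740.6 -88.5  47.3]
```

View pics/top0.png

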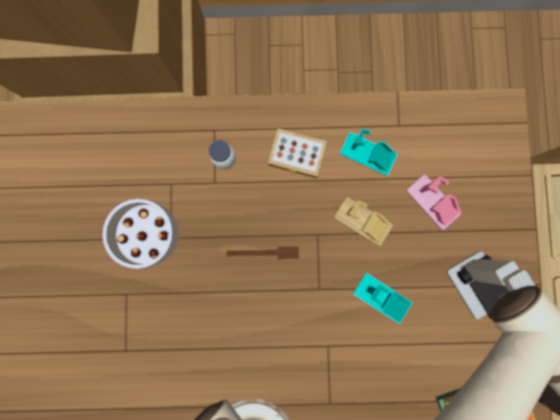

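View pics/side0.png

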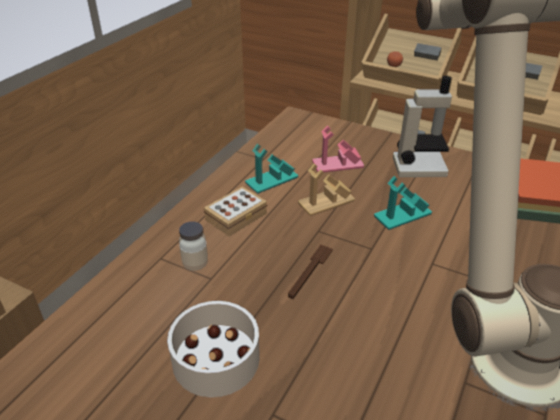

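Top view: the paddle is at about px (262,253), blade to the right. The pale rest is at about (364,221) with its tall fork on the left, the crock at (141,234), the jar at (222,154) and the case at (298,153). The side view agrees. Next I'll measure paddle, rest and crock from the depth clouds.

```bash
cat > m.py <<'E'
from h import *
np.set_printoptions(precision=1,suppress=True)
def rect(q,name):
    (c,s,a)=cv2.minAreaRect(q[:,:2].astype(np.float32)); print(name,'rect',np.array(c),np.array(s),round(a,1),'n',len(q))
if __name__=='__main__':
  for n in('top','side'):
    p=look(n);C=cloud(p);z=C[...,2]
    def near(c,r):return np.hypot(C[...,0]-c[0],C[...,1]-c[1])<r
    m=near((500,-35),130);hsv=cv2.cvtColor(p['img'],cv2.COLOR_RGB2HSV)
    print(n,'bench z',np.median(z[m]))
    q=C[m&(z>4.5)&(z<30)];rect(q,'paddle')
    b=C[m&(z>11)&(z<30)];rect(b,'handle')
    m=near((590,-325),110)
    pale=m&(hsv[...,0]>12)&(hsv[...,0]<32)
    rect(C[pale&(z>7)],'rest all');rect(C[pale&(z>7)&(z<15)],'base')
    h=C[pale&(z>90)];print('high',h.mean(0),h[:,2].max(),len(h))
    m=near((560,295),140);q=C[m&(z>72)&(z<90)]
    A=np.c_[2*q[:,:2],np.ones(len(q))];s=np.linalg.lstsq(A,(q[:,:2]**2).sum(1),rcond=None)[0]
    print('crock',s[:2],np.sqrt(s[2]+s[:2]@s[:2]),q[:,2].max())
    for d in recognise(p,'conker_1'): 
        if d['conf']>.3: print('conker',px2w(p,d['at']),round(d['conf'],2))
E
python3 m.py
```

```text
top bench z 0.12070527640605633
paddle rect [505.1 -37.4] [223.9 242.5] 28.1 n 634
handle rect [501.5 -34.7] [197.9  32.8] 88.7 n 315
rest all rect [ 593.  -323.4] [150.1  98.5] 56.3 n 1402
base rect [ 593.  -323.4] [150.1  98.5] 56.3 n 668
high [ 605.  -279.5  119.5] 134.07513925042213 140
crock [559.3 287. ] 85.48139089069508 85.16966528893704
conker [505.9 321.1  30.3] 0.66
conker [584.7 322.5  35.1] 0.51
conker [550.3 343.5  40.4] 0.49
conker [613.1 291.3  34.5] 0.49
conker [507.  258.4  41. ] 0.48
conker [593.9 242.5  40.1] 0.42
side bench z 2.077025139021771
paddle rect [496.  -33.1] [248.6 254.3] 6.9 n 1051
handle rect [498.  -34.1] [ 34.7 198.9] 1.0 n 375
rest all rect [ 584.8 -301.5] [182.2 153.1] 14.1 n 1326
base rect [ 584.8 -301.5] [182.2 153.1] 14.1 n 412
high [ 604.6 -277.   114.7] 132.96790011223288 145
crock [558.9 288.6] 85.53785961830451 87.1028868855484
conker [552.  301.4  38.1] 0.66
conker [116.4 844.7 931.7] 0.65
conker [550.2 239.7  42.7] 0.47
conker [586.6 334.7  44.9] 0.43
conker [604.3 293.   36.6] 0.43
```

```bash
python3 - <<'E'
from h import *
a=cv2.imread('pics/top0.png')[190:255,320:405];b=cv2.imread('pics/side0.png')[155:220,290:365]
a=cv2.resize(a,None,fx=4.6,fy=4.6,interpolation=2);b=cv2.resize(b,(390,a.shape[0]),interpolation=2)
cv2.imwrite('pics/crop.png',np.hstack([a,b]))
E
```

```text
(no output)
```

View pics/crop.png

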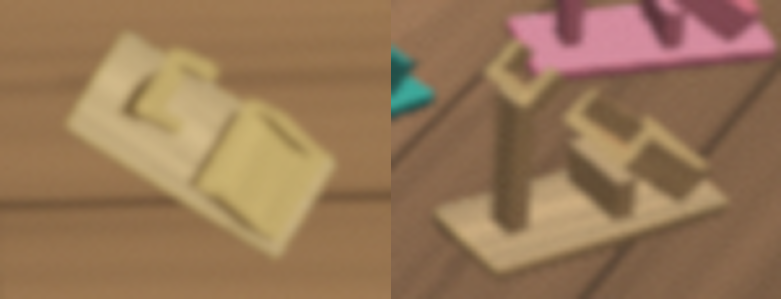

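The crop shows the pale rest: base corners at full-image px (347.6,197.2), (334.8,217.2), (380.4,245.9), (392.8,225.2), a solid post below the fork, and the pocket at the lower right.

```bash
python3 - <<'E'
from h import *
np.set_printoptions(precision=1,suppress=True)
p=look('top');
cs=np.array([px2w(p,u,12)[:2] for u in((347.6,197.2),(334.8,217.2),(380.4,245.9),(392.8,225.2))])
print(cs,cs.mean(0));hi=cs[:2].mean(0);lo=cs[2:].mean(0);d=hi-lo;print('len',np.linalg.norm(d),'wid',np.linalg.norm(cs[0]-cs[1]),np.linalg.norm(cs[2]-cs[3]),'yaw',np.degrees(np.arctan2(d[1],d[0])))
w=cs[0]-cs[1];w2=cs[3]-cs[2];print(np.degrees(np.arctan2(*w[::-1])),np.degrees(np.arctan2(*w2[::-1])))
for n in('top','side'):
    p=look(n);C=cloud(p);z=C[...,2]
    hsv=cv2.cvtColor(p['img'],cv2.COLOR_RGB2HSV)
    m=(np.hypot(C[...,0]-500,C[...,1]+35)<130)&(hsv[...,2]<105)
    q=C[m&(z>3)][:,:2];k=np.polyfit(q[:,1],q[:,0],1);print(n,'paddle x=',np.polyval(k,[-135,-35,65]),'y ext',np.percentile(q[:,1],[0,1,99,100]),len(q))
    # rest: fork and pocket points in rest frame
    if n=='top':
        c=cs.mean(0);yaw=np.arctan2(d[1],d[0])
    P=C[(np.hypot(C[...,0]-c[0],C[...,1]-c[1])<110)&(z>20)&(hsv[...,0]<32)]-[c[0],c[1],0]
    x=P[:,0]*np.cos(yaw)+P[:,1]*np.sin(yaw);y=-P[:,0]*np.sin(yaw)+P[:,1]*np.cos(yaw)
    f=P[:,2]>95;print('fork x',np.percentile(x[f],[2,50,98]),'y',np.percentile(y[f],[2,50,98]))
    f=(P[:,2]<85)&(x<10);print('pocket x',np.percentile(x[f],[2,50,98]),'y',np.percentile(y[f],[2,50,98]))
s=read_state();print(s['clock'],R.from_quat(s['ee_rot']).as_matrix(),s['ee_rot'])
E
```

```text
[[ 647.6 -275.7]
 [ 592.7 -238.1]
 [ 510.5 -360.8]
 [ 566.7 -397.6]] [ 579.4 -318. ]
len 147.0188365694426 wid 66.53241980702477 67.17210526884314 yaw 56.31964522009078
-34.35708958689086 -33.2213563935313
top paddle x= [503.9 501.9 500. ] y ext [-131.  -128.3   56.    58.8] 407
fork x [31.5 47.2 56.4] y [-20.5  -0.   20.6]
pocket x [-60.4 -30.5  -2.2] y [-29.1  -1.1  29.6]
side paddle x= [497.6 500.2 502.8] y ext [-148.4 -132.4   65.4   83. ] 681
fork x [32.2 47.5 56.5] y [-22.9   5.1  21.4]
pocket x [-57.2 -16.3  -1.5] y [-30.2   4.3  31. ]
1.35 [[-0.9 -0.4  0. ]
 [-0.4  0.9 -0. ]
 [-0.  -0.  -1. ]] [-0.2  1.  -0.   0. ]
```

```bash
cat > plan.py <<'E'
from h import *
np.set_printoptions(precision=4,suppress=True)
def plan(x,y,tcpz,ang=None):
    s=read_state();M=R.from_quat(s['ee_rot']).as_matrix();p=s['position']
    d=np.array([x,y,tcpz])-p
    # snap tool z to vertical
    a=np.degrees(np.arctan2(M[1,1],M[0,1]));t=np.radians(a)
    ty=np.array([np.cos(t),np.sin(t),0]);tz=np.array([0,0,-1.]);tx=np.cross(ty,tz)
    r=0 if ang is None else ((a-ang+90)%180)-90
    print('slide',np.array([d@tx,d@ty,d@tz])/1000,'roll',round(r,2),'| tool-y ang',round(a,2),'tx',tx,'pos',p,'tilt',M[2],'q',s['joints'],'w',s['gripper_width'],'F',s['contact_force'],'t',s['clock'])
E
python3 -c "
from plan import *
plan(501,-59.5,400,180);plan(501,-59.5,177,180)"
```

```text
slide [-0.4343  0.3682  0.0047] roll -66.18 | tool-y ang 113.82 tx [-0.9148 -0.4039 -0.    ] pos [ 252.4518 -571.7201  404.7337] tilt [-0. -0. -1.] q [-0.8964  0.3847  0.0079 -0.     -1.194  -0.2586] w 85.20918086007192 F [-1.1651  0.0477 -0.2206] t 1.35
slide [-0.4343  0.3682  0.2277] roll -66.18 | tool-y ang 113.82 tx [-0.9148 -0.4039 -0.    ] pos [ 252.4518 -571.7201  404.7337] tilt [-0. -0. -1.] q [-0.8964  0.3847  0.0079 -0.     -1.194  -0.2586] w 85.20918086007192 F [-1.1651  0.0477 -0.2206] t 1.35
```

>>> {"fn": "carry_out", "kwargs": {"slide": [[-0.055,0.046,0],[-0.11,0.092,0],[-0.165,0.14,0],[-0.22,0.185,0],[-0.275,0.23,0],[-0.33,0.28,0],[-0.38,0.32,0],[-0.41,0.35,0]], "roll": [-9,-18,-27,-36,-45,-54,-62,-66.2], "claw": [0.06,0.06,0.06,0.06,0.06,0.06,0.06,0.06]}}

```text
clock: 2.35
position: [470.7, -119.6, 405.2]
ee_rot: [0.708, -0.706, 0.001, -0.0]
contact_force: [0.8, -0.0, 0.4]
gripper_width: 60.2
grasp_force: 0.0
```

```bash
python3 -c "
from plan import *
plan(501,-59.5,250,180);plan(501,-59.5,177,180)"
```

```text
slide [-0.06   -0.0305  0.1552] roll 0.2 | tool-y ang -179.8 tx [ 0.0035 -1.      0.    ] pos [ 470.6693 -119.6481  405.2238] tilt [ 0.0002 -0.0013 -1.    ] q [ 0.0864  0.1454 -0.322   0.0003 -1.1021 -0.083 ] w 60.20440922852664 F [ 0.8477 -0.0344  0.3937] t 2.35
slide [-0.06   -0.0305  0.2282] roll 0.2 | tool-y ang -179.8 tx [ 0.0035 -1.      0.    ] pos [ 470.6693 -119.6481  405.2238] tilt [ 0.0002 -0.0013 -1.    ] q [ 0.0864  0.1454 -0.322   0.0003 -1.1021 -0.083 ] w 60.20440922852664 F [ 0.8477 -0.0344  0.3937] t 2.35
```

>>> {"fn": "carry_out", "kwargs": {"slide": [[-0.0265,-0.015,0.05],[-0.0265,-0.015,0.1],[-0.0265,-0.015,0.15],[-0.0265,-0.015,0.19],[-0.0265,-0.015,0.2],[-0.0265,-0.015,0.2],[-0.0265,-0.015,0.2],[-0.0265,-0.015,0.2]], "roll": [0,0,0,0,0,0,0,0], "claw": [0.06,0.06,0.06,0.06,0.06,0.06,0.06,0.06]}}

```text
clock: 3.35
position: [485.6, -95.1, 206.2]
ee_rot: [0.707, -0.707, 0.001, -0.001]
contact_force: [0.6, 0.1, -0.6]
gripper_width: 59.7
grasp_force: 0.0
```

```bash
python3 -c "
from plan import *
plan(501,-59.5,177,180)"
```

```text
slide [-0.0356 -0.0154  0.0292] roll 0.03 | tool-y ang -179.97 tx [ 0.0005 -1.      0.    ] pos [485.5793 -95.1272 206.2088] tilt [-0.0003 -0.0033 -1.    ] q [ 0.1354  0.4154 -0.5505  0.0002 -0.6016 -0.1351] w 59.717730143477034 F [ 0.6116  0.0587 -0.5728] t 3.35
```

>>> {"fn": "carry_out", "kwargs": {"slide": [[-0.036,-0.0154,0],[-0.0356,-0.0154,0.015],[-0.0356,-0.0154,0.0285],[-0.0356,-0.0154,0.0285],[-0.0356,-0.0154,0.0285],[-0.0356,-0.0154,0.0285],[-0.0356,-0.0154,0.0285],[-0.0356,-0.0154,0.0285]], "roll": [0,0,0,0,0,0,0,0], "claw": [0.06,0.06,0.06,0.06,0.0,0.0,0.0,0.0]}}

```text
clock: 4.35
position: [500.7, -59.7, 176.8]
ee_rot: [0.707, -0.707, 0.0, -0.0]
contact_force: [-0.9, -1.3, 4.3]
gripper_width: 14.4
grasp_force: 61.9
```

```bash
python3 -c "
from plan import *
s=read_state();print(s['grasp_force'])
plan(501,-59.5,330,146.3)"
```

```text
61.883883476257324
slide [-0.0002 -0.0003 -0.1532] roll 33.73 | tool-y ang -179.97 tx [ 0.0005 -1.      0.    ] pos [500.7101 -59.6576 176.8181] tilt [ 0.    -0.001 -1.   ] q [ 0.2039  0.4782 -0.5492  0.0004 -0.5424 -0.2038] w 14.442637984707087 F [-0.9012 -1.3366  4.3108] t 4.35
```

>>> {"fn": "carry_out", "kwargs": {"slide": [[0,0,-0.05],[0,0,-0.1],[0.02,-0.01,-0.155],[0.07,-0.025,-0.165],[0.12,-0.04,-0.165],[0.17,-0.055,-0.165],[0.215,-0.07,-0.165],[0.2505,-0.0839,-0.165]], "roll": [0,0,6,13,20,27,33.7,33.7], "claw": [0,0,0,0,0,0,0,0]}}

```text
clock: 5.35
position: [584.5, -311.8, 340.4]
ee_rot: [-0.471, 0.882, 0.001, -0.0]
contact_force: [0.6, 1.0, -0.7]
gripper_width: 13.9
grasp_force: 61.3
```

```bash
cat > pad.py <<'E'
from plan import *
O=np.array([579.4,-318.,0]);Y=np.radians(56.3);Rz=R.from_euler('z',Y).as_matrix()
def inrest(P): return (P-O)@Rz
def show(name,c,dx=70,dy=52,n='top',sc=5):
    p=look(n);im=p['img'][:,:,::-1];u,v=c
    cv2.imwrite('pics/'+name,cv2.resize(im[v-dy:v+dy,u-dx:u+dx],None,fx=sc,fy=sc,interpolation=2))
E
python3 - <<'E'
from pad import *
plan(584.6,-310.2,324,146.3)
for n in('top','side'):
    p=look(n);C=cloud(p)
    for t in('blade_tip','handle_end'):
        for d in place_of(p,t)[:2]: print(n,t,d['at'],round(d['conf'],2),px2w(p,d['at']),inrest(px2w(p,d['at'],read_state()['position'][2]-169)))
show('h1.png',(375,215))
show('h2.png',(315,170),n='side')
E
```

```text
slide [-0.0014  0.0008  0.0164] roll -0.08 | tool-y ang 146.22 tx [-0.5561 -0.8311 -0.    ] pos [ 584.5301 -311.8239  340.3736] tilt [ 0.      0.0012 -1.    ] q [-0.2465  0.4945  0.0191 -0.0005 -1.0964 -0.3429] w 13.9414691512156 F [ 0.6299  1.0224 -0.6805] t 5.35
top blade_tip [399.9, 231.7] 0.44 [ 543.2385 -371.1607  171.8221] [-64.5462   0.3743 170.6511]
top handle_end [120.7, 241.0] 0.73 [540.2044 345.5015  36.8737] [485.4816 374.9257 170.6367]
side blade_tip [352.4, 145.5] 0.64 [ 537.3906 -367.6089  174.8508] [-68.0992   2.781  171.415 ]
side blade_tip [284.9, 163.0] 0.51 [ 734.4561 -352.9079   67.3979] [135.628   -6.5105 171.415 ]
side handle_end [286.9, 163.7] 0.82 [ 655.7215 -211.6734  168.956 ] [132.9648  -0.6458 171.7977]
```

View pics/h2.png

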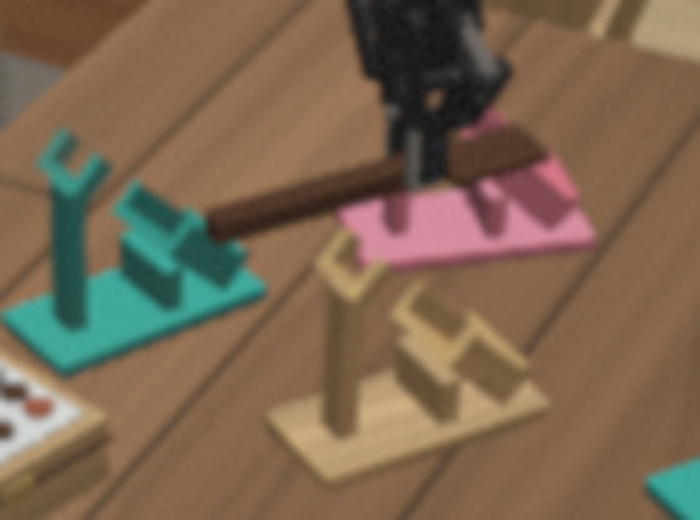

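The paddle is held level and in line above the pale rest, with its handle over the fork at px (350,250) of the crop. I'll lower it so that the fork turns it in the grip.

>>> {"fn": "carry_out", "kwargs": {"slide": [[-0.0014,0,0.03],[-0.0014,0,0.04],[-0.0014,0,0.044],[-0.0014,0,0.048],[-0.0014,0,0.052],[-0.0014,0,0.056],[-0.0014,0,0.06],[-0.0014,0,0.06]], "roll": [0,0,0,0,0,0,0,0], "claw": [0,0,0,0,0,0,0,0]}}

```text
clock: 6.75
position: [585.3, -310.6, 286.4]
ee_rot: [-0.472, 0.881, -0.003, 0.001]
contact_force: [-5.5, -4.1, 11.1]
gripper_width: 14.3
grasp_force: 64.8
```

```bash
python3 - <<'E'
from pad import *
plan(584.6,-310.2,260,146.3)
for n in('top','side'):
    p=look(n)
    for t in('blade_tip','handle_end'):
        for d in place_of(p,t)[:2]: print(n,t,d['at'],round(d['conf'],2),inrest(px2w(p,d['at'])))
show('h3.png',(315,170),n='side')
E
```

```text
slide [0.0001 0.0008 0.0264] roll 0.08 | tool-y ang 146.38 tx [-0.5536 -0.8328 -0.    ] pos [ 585.3051 -310.5934  286.3878] tilt [ 0.002  -0.0062 -1.    ] q [-0.2435  0.5418 -0.0479  0.0048 -0.976  -0.3458] w 14.302784745037545 F [-5.5378 -4.115  11.1375] t 6.75
top blade_tip [392.1, 232.5] 0.53 [-84.1706 -17.0713   1.5358]
side handle_end [286.0, 172.2] 0.79 [131.4016  -7.7039 140.9222]
```

View pics/h3.png

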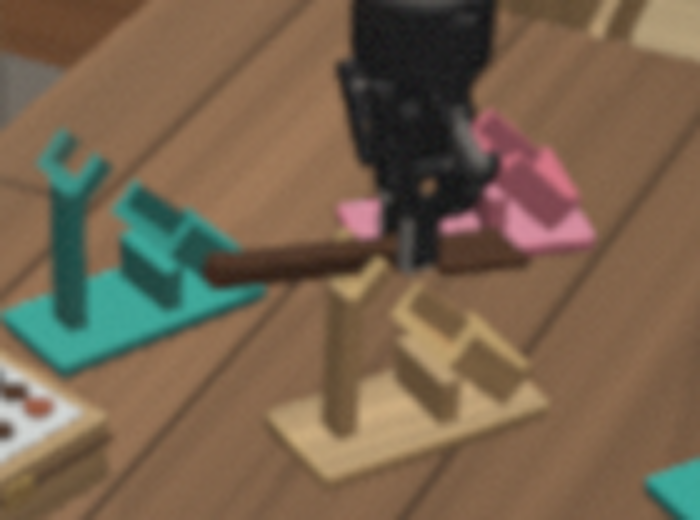

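The handle sits in the fork and the paddle is tilting, with about 12 N on the wrist. I'll go on lowering.

>>> {"fn": "carry_out", "kwargs": {"slide": [[0,0,0.003],[0,0,0.006],[0,0,0.009],[0,0,0.012],[0,0,0.015],[0,0,0.018],[0,0,0.018],[0,0,0.018]], "roll": [0,0,0,0,0,0,0,0], "claw": [0,0,0,0,0,0,0,0]}}

```text
clock: 8.1
position: [585.3, -310.7, 269.1]
ee_rot: [-0.472, 0.881, -0.003, 0.001]
contact_force: [-6.6, -3.9, 14.5]
gripper_width: 14.2
grasp_force: 77.8
```

```bash
cat > tilt.py <<'E'
from pad import *
def tilt():
    """paddle angle in the rest's x-z plane from dark points of the side and top cameras"""
    for n in('top','side'):
        p=look(n);C=inrest(cloud(p));hsv=cv2.cvtColor(p['img'],cv2.COLOR_RGB2HSV).astype(int)
        m=(abs(C[...,0])<170)&(abs(C[...,1])<25)&(C[...,2]>20)&(C[...,2]<260)&(hsv[...,2]<110)&(hsv[...,1]>90)
        q=C[m]
        if len(q)<10: print(n,'few');continue
        k=np.polyfit(q[:,0],q[:,2],1) if np.ptp(q[:,0])>60 else [np.nan]
        i=np.argsort(q[:,0]);print(n,len(q),'slope deg',np.degrees(np.arctan(k[0])),'low',q[i[:12]].mean(0),'high',q[i[-12:]].mean(0),'ymed',np.median(q[:,1]))
tilt()
s=read_state();print(s['position'],inrest(s['position']),s['contact_force'],s['gripper_width'],s['clock'])
E
python3 tilt.py
```

```text
top 19 slope deg nan low [-41.4804   8.3878  67.352 ] high [-33.6849  11.0095  72.8708] ymed 10.852284814062683
side 431 slope deg 35.58969615361692 low [-43.5023   4.5309  65.9731] high [119.2247  -0.0314 171.4126] ymed 4.113936678802189
[ 585.2908 -310.7748  269.1001] [  9.2796  -0.892  269.1001] [-6.7276 -3.1038 13.8643] 13.838764367990223 8.2
```

>>> {"fn": "carry_out", "kwargs": {"slide": [[0,0,0.003],[0,0,0.006],[0,0,0.008],[0,0,0.008]], "roll": [0,0,0,0], "claw": [0,0,0,0]}}

```text
clock: 8.7
position: [586.3, -310.9, 263.7]
ee_rot: [-0.473, 0.881, -0.005, 0.002]
contact_force: [-7.3, -2.2, 20.8]
gripper_width: 14.2
grasp_force: 85.3
```

```bash
python3 - <<'E'
from tilt import *
show('h4.png',(315,170),n='side')
E
```

```text
top 15 slope deg nan low [-35.7808   7.5188  60.849 ] high [-32.1489   9.1913  63.8436] ymed 8.85292689389229
side 386 slope deg 39.08473505064611 low [-34.6902   3.4576  63.0856] high [113.2032  -0.7423 174.8041] ymed 3.6432747085262926
[ 586.2988 -310.907   263.6231] [  9.7289  -1.804  263.6231] [-7.3159 -2.2463 21.0656] 14.252274321600208 8.8
```

View pics/h4.png

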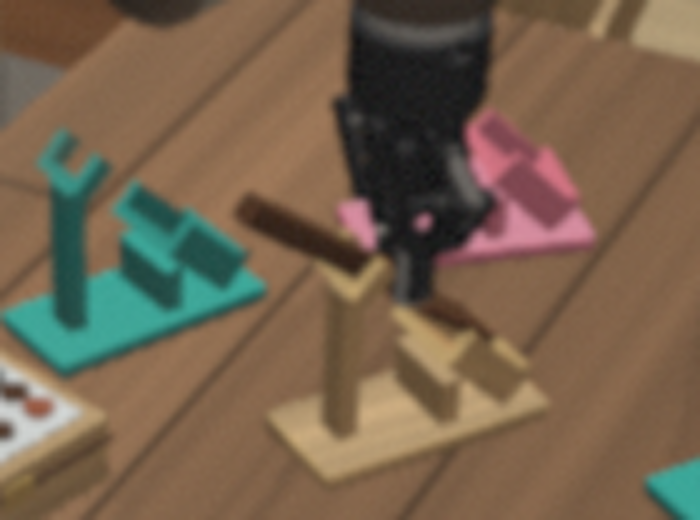

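The blade is between the pocket lips and the handle in the fork. Releasing now and moving up.

>>> {"fn": "carry_out", "kwargs": {"slide": [[0,0,0],[0,0,0],[0,0,0],[0,0,0],[0,0,-0.03],[0,0,-0.08],[0,0,-0.13],[0,0,-0.15]], "roll": [0,0,0,0,0,0,0,0], "claw": [0.035,0.05,0.06,0.06,0.06,0.06,0.06,0.06]}}

```text
clock: 9.85
position: [585.6, -308.9, 409.1]
ee_rot: [-0.472, 0.882, -0.002, 0.002]
contact_force: [0.4, -0.3, -0.6]
gripper_width: 60.4
grasp_force: 0.0
```

```bash
python3 - <<'E'
from tilt import *
for n in('top','side'):
    p=look(n)
    for t in('blade_tip','handle_end'):
        for d in place_of(p,t)[:2]: print(n,t,d['at'],round(d['conf'],2),inrest(px2w(p,d['at'])))
s=look('side')['img'][118:222,245:385,::-1];t=look('top')['img'][180:260,320:420,::-1]
a=cv2.resize(s,(500,371),interpolation=2);b=cv2.resize(t,(300,371),interpolation=2)
cv2.imwrite('pics/h5.png',np.hstack([a,b]))
E
```

```text
top 88 slope deg 47.214580916915516 low [-2.1495  1.3633 80.7494] high [ 42.1471   2.7164 130.6598] ymed 0.5867667280393691
side 349 slope deg 45.87328808121211 low [-18.6635   1.2132  62.9533] high [ 95.0162  -2.8036 171.8039] ymed 2.0945927094893806
[ 585.6499 -308.8926  408.322 ] [ 11.0447  -0.1465 408.322 ] [ 1.2385 -0.0274  0.2847] 59.88667249267636 9.95
top blade_tip [152.5, 255.1] 0.41 [436.5955 386.2802  36.2908]
side blade_tip [342.0, 188.5] 0.54 [-31.0661  23.3602  53.7587]
side handle_end [297.4, 158.3] 0.71 [ 97.4753  -8.2848 173.4185]
```

View pics/h5.png

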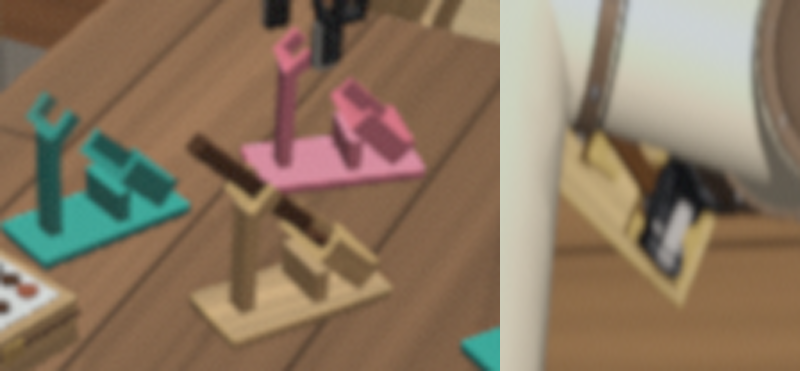

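The paddle lies at 45° in the pale rest, blade end down. Next I pinch the handle top.

>>> {"fn": "carry_out", "kwargs": {"slide": [[-0.045,0,0],[-0.0656,0,0.03],[-0.0656,0,0.07],[-0.0656,0,0.0925],[-0.0656,0,0.0925],[-0.0656,0,0.0925],[-0.0656,0,0.0925],[-0.0656,0,0.0925]], "roll": [0,0,0,0,0,0,0,0], "claw": [0.06,0.06,0.06,0.06,0.06,0.0,0.0,0.0]}}

```text
clock: 11.35
position: [621.9, -254.4, 314.4]
ee_rot: [-0.472, 0.882, -0.001, 0.001]
contact_force: [-0.3, 0.5, 4.4]
gripper_width: 15.1
grasp_force: 59.0
```

```bash
python3 - <<'E'
from tilt import *
P=inrest(s['position']);print(s['grasp_force'])
w=Rz@np.array([190,0,0])+O;plan(w[0],w[1],350,146.3)
E
```

```text
top 224 slope deg 49.69877753002654 low [-41.1056   0.5813  37.8494] high [ 42.0147   8.3627 130.0224] ymed 1.7647331492714373
side 295 slope deg 42.63765713116506 low [-17.6098   3.077   64.4527] high [ 96.0365   1.5185 172.9942] ymed 4.640106717810698
[ 621.9578 -254.369   314.3698] [ 76.551   -0.1008 314.3698] [-0.2215  0.3937  4.5174] 14.980045850291349 11.45
58.992242217063904
slide [-0.1134  0.     -0.0356] roll 0.03 | tool-y ang 146.33 tx [-0.5543 -0.8323 -0.    ] pos [ 621.9578 -254.369   314.3698] tilt [-0.0007 -0.0028 -1.    ] q [-0.148   0.5308  0.012   0.0006 -1.049  -0.4399] w 14.980045850291349 F [-0.2215  0.3937  4.5174] t 11.45
```

>>> {"fn": "carry_out", "kwargs": {"slide": [[0,0,-0.03],[0,0,-0.085],[0,0,-0.135],[-0.04,0,-0.14],[-0.1,0,-0.14],[-0.128,0,-0.13],[-0.128,0,-0.08],[-0.128,0,-0.03]], "roll": [0,0,0,0,0,0,0,0], "claw": [0,0,0,0,0,0,0,0]}}

```text
clock: 12.45
position: [692.5, -147.1, 340.9]
ee_rot: [-0.472, 0.881, 0.0, 0.0]
contact_force: [0.6, -0.8, -1.5]
gripper_width: 15.0
grasp_force: 58.7
```

```bash
python3 - <<'E'
from pad import *
s=read_state();P=inrest(s['position']);print('tcp in rest',P,s['gripper_width'],s['contact_force'],s['clock'])
p=look('side');C=inrest(cloud(p));hsv=cv2.cvtColor(p['img'],cv2.COLOR_RGB2HSV).astype(int)
m=(C[...,0]>60)&(C[...,0]<230)&(abs(C[...,1])<30)&(C[...,2]>25)&(C[...,2]<200)&(hsv[...,2]<110)
q=C[m];i=np.argsort(q[:,2]);print(len(q),q[i[:10]].mean(0),q[i[-10:]].mean(0),q[:,0].min())
m=(abs(C[...,0]-45)<30)&(abs(C[...,1])<30)&(C[...,2]>30)&(C[...,2]<90)&(hsv[...,2]>110)
q=C[m];print('post',len(q),np.percentile(q,[5,50,95],axis=0))
im=p['img'][100:230,210:390,::-1];cv2.imwrite('pics/h6.png',cv2.resize(im,None,fx=4,fy=4,interpolation=2))
E
```

```text
tcp in rest [204.9015   0.7457 340.9267] 15.027528940511132 [ 0.647  -0.7887 -1.4875] 12.45
393 [208.9031 -24.81    26.7799] [216.6711   7.3265 199.3129] 82.24289062644883
post 70 [[41.0518 -9.6803 33.0543]
 [48.296   7.2512 63.6252]
 [54.3562 10.1677 86.3612]]
```

View pics/h6.png

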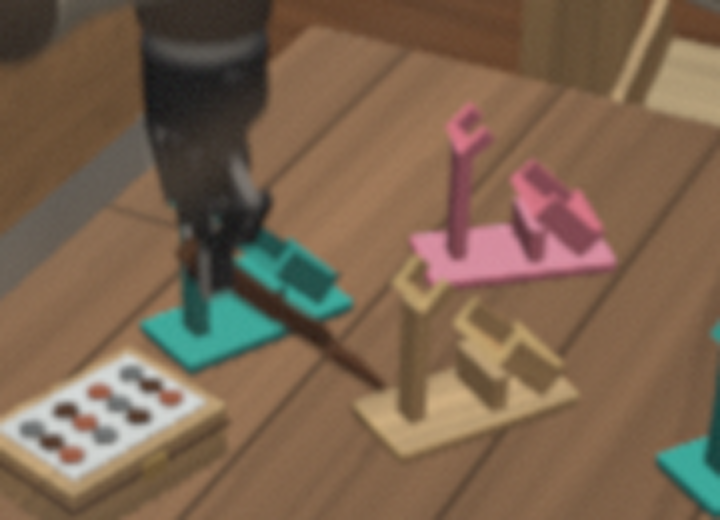

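The tip is right before the post's back face, at about px (385,385) in the crop. I'll press it against the post to swing the paddle upright in the grip.

>>> {"fn": "carry_out", "kwargs": {"slide": [[0,0,-0.039],[0.015,0,-0.039],[0.025,0,-0.039],[0.036,0,-0.048],[0.047,0,-0.0565],[0.059,0,-0.064],[0.071,0,-0.071],[0.071,0,-0.071]], "roll": [0,0,0,0,0,0,0,0], "claw": [0,0,0,0,0,0,0,0]}}

```text
clock: 13.5
position: [652.6, -207.8, 414.9]
ee_rot: [-0.471, 0.882, -0.0, 0.0]
contact_force: [1.6, 2.1, 1.5]
gripper_width: 15.1
grasp_force: 62.0
```

```bash
cat > ang.py <<'E'
from pad import *
s=read_state();P=inrest(s['position']);print('tcp in rest',P,s['gripper_width'],s['contact_force'],s['clock'])
for n in ('side','top'):
    p=look(n);C=inrest(cloud(p));hsv=cv2.cvtColor(p['img'],cv2.COLOR_RGB2HSV).astype(int)
    m=(abs(C[...,0]-P[0])<150)&(abs(C[...,1]-P[1])<22)&(C[...,2]<P[2]-177)&(C[...,2]>P[2]-355)&(hsv[...,2]<105)&(hsv[...,1]>80)
    q=C[m]
    if len(q)>20:
        k=np.polyfit(q[:,2],q[:,0],1);ky=np.polyfit(q[:,2],q[:,1],1);print(n,len(q),'tilt from vertical x,y deg',np.degrees(np.arctan(k[0])),np.degrees(np.arctan(ky[0])),'low',q[np.argsort(q[:,2])[:10]].mean(0))
E
python3 ang.py
```

```text
tcp in rest [132.3298   0.223  414.8625] 15.077397112102407 [1.6028 2.0975 1.4894] 13.5
side 269 tilt from vertical x,y deg 24.107493089606685 0.9281770378378449 low [54.0404 -1.9409 68.3518]
top 197 tilt from vertical x,y deg 23.18933903952314 1.9577656028641808 low [ 59.7027   2.5937 109.4272]
```

>>> {"fn": "carry_out", "kwargs": {"slide": [[0.012,0,-0.005],[0.025,0,-0.009],[0.038,0,-0.013],[0.05,0,-0.015],[0.062,0,-0.017],[0.072,0,-0.018],[0.079,0,-0.018],[0.079,0,-0.018]], "roll": [0,0,0,0,0,0,0,0], "claw": [0,0,0,0,0,0,0,0]}}

```text
clock: 14.6
position: [609.1, -273.2, 431.6]
ee_rot: [-0.472, 0.882, 0.0, -0.001]
contact_force: [0.7, 0.7, -0.8]
gripper_width: 15.2
grasp_force: 64.8
```

```bash
python3 ang.py
```

```text
tcp in rest [ 53.7248   0.1909 431.5947] 15.219613453286966 [ 0.7471  0.7121 -0.7708] 14.6
side 398 tilt from vertical x,y deg 0.5939453261258146 0.37745170321516175 low [53.6    -1.7483 84.3892]
top 67 tilt from vertical x,y deg 1.4328762455798525 -2.548864359536004 low [ 62.2939  12.1305 133.3571]
```

Upright to within about a degree. Moving towards the crock and measuring the conkers on the way.

>>> {"fn": "carry_out", "kwargs": {"slide": [[-0.025,0.01,-0.02],[-0.06,0.04,-0.045],[-0.1,0.075,-0.05],[-0.145,0.11,-0.05],[-0.19,0.145,-0.05],[-0.235,0.18,-0.05],[-0.278,0.212,-0.05],[-0.313,0.239,-0.05]], "roll": [0,0,0,0,0,0,0,0], "claw": [0,0,0,0,0,0,0,0]}}

```text
clock: 15.7
position: [583.6, 122.1, 481.8]
ee_rot: [-0.473, 0.881, -0.001, -0.001]
contact_force: [0.8, -0.2, -1.7]
gripper_width: 15.1
grasp_force: 64.8
```

```bash
cat > con.py <<'E'
from pad import *
def conkers(p,c=(559.2,287.8)):
    hsv=cv2.cvtColor(p['img'],cv2.COLOR_RGB2HSV);K=p['mtx']
    C=cloud(p);m=((np.hypot(C[...,0]-c[0],C[...,1]-c[1])<80)&(C[...,2]<60)&(hsv[...,2]<150)&(hsv[...,1]>90)).astype(np.uint8)
    n,l,st,ce=cv2.connectedComponentsWithStats(m,connectivity=4)
    return [np.r_[px2w(p,ce[i],27)[:2],st[i,4]] for i in range(1,n) if st[i,4]>12]
E
python3 - <<'E'
from con import *
np.set_printoptions(precision=1,suppress=True)
s=read_state();P=s['position'];print(P,s['contact_force'],s['joints'],s['clock'])
p=look('top');c=conkers(p);print(np.array(c))
for d in recognise(p,'conker_1'): print(px2w(p,d['at'],27)[:2],round(d['conf'],2))
p=look('side');C=cloud(p);hsv=cv2.cvtColor(p['img'],cv2.COLOR_RGB2HSV)
m=(np.hypot(C[...,0]-P[0],C[...,1]-P[1])<45)&(C[...,2]>90)&(C[...,2]<P[2]-180)&(hsv[...,2]<110);q=C[m]
print('side paddle',len(q),'z',np.percentile(q[:,2],[0,2,5,10]),np.polyfit(q[:,2],q[:,0],1),np.polyfit(q[:,2],q[:,1],1))
print([ (d['conf'],px2w(p,d['at'])) for d in place_of(p,'blade_tip')[:2]])
v=p['img'][100:420,150:400,::-1];t=look('top')['img'][185:285,90:215,::-1]
cv2.imwrite('pics/c1.png',np.hstack([cv2.resize(v,(375,480)),cv2.resize(t,(425,480),interpolation=2)]))
E
```

```text
[583.6 122.1 481.8] [ 0.8 -0.2 -1.7] [ 0.5  0.3  0.1  0.  -1.3 -1.1] 15.7
[[553.9 295.7  27. ]
 [545.9 341.2  24. ]
 [506.9 308.8  31. ]
 [506.4 260.9  40. ]]
[608.7 169.3] 0.72
[ 571.5 -311.7] 0.56
[541.6 351. ] 0.49
[508.8 318.2] 0.42
[504.7 270.1] 0.39
[552.1 300.8] 0.37
side paddle 524 z [151.4 155.9 161.4 170. ] [  0.  582.7] [ -0.  134.6]
[(0.6, array([578.6, 136.2, 159.1])), (0.56, array([588. , 336.3,  37.6]))]
```

View pics/c1.png

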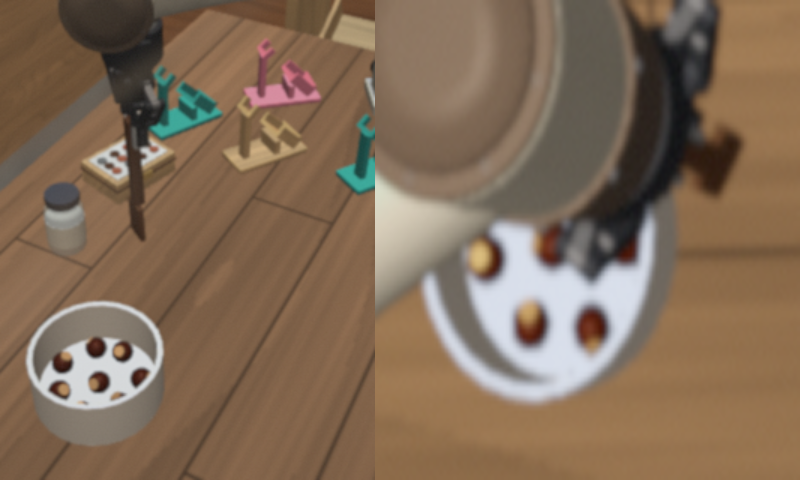

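The paddle hangs straight (side crop). I'll take all eight conkers from the first, unobstructed top picture.

```bash
python3 - <<'E'
from con import *
np.set_printoptions(precision=1,suppress=True)
p=look('top');im=cv2.imread('pics/top0.png')[:,:,::-1];p=dict(p,img=im)
hsv=cv2.cvtColor(im,cv2.COLOR_RGB2HSV);h,w=im.shape[:2]
u,v=np.meshgrid(np.arange(w),np.arange(h));cen=(141,234)
m=((np.hypot(u-cen[0],v-cen[1])<30)&(hsv[...,1]>80)).astype(np.uint8)
n,l,st,ce=cv2.connectedComponentsWithStats(m,connectivity=4)
B=np.array([px2w(p,ce[i],27)[:2] for i in range(1,n) if st[i,4]>10]);c=np.array([559.2,287.8])
print(B-c,np.hypot(*(B-c).T),[st[i,4] for i in range(1,n)])
best=[]
for ang in range(0,180,10):
  d=np.array([np.cos(np.radians(ang)),np.sin(np.radians(ang))]);e=np.array([-d[1],d[0]])
  for x in range(-48,49,4):
    for y in range(-48,49,4):
      q=np.array([x,y]);
      if max(np.hypot(*(q+18*d+4*e*s)) for s in(-1,1))>70 or max(np.hypot(*(q-18*d+4*e*s)) for s in(-1,1))>70: continue
      r=B-c-q;g=np.hypot(np.maximum(abs(r@d)-18,0),np.maximum(abs(r@e)-4,0)).min()-15
      best.append((g,ang,x,y))
best.sort(reverse=True);print(best[:6]);print([b for b in best if b[1] in(140,150)][:4])
plan(559.2,287.8,481,None)
E
```

```text
[[ 56.4   1.1]
 [ 31.4 -42.8]
 [ 32.   43.2]
 [ -5.4 -53. ]
 [ -5.9   5.3]
 [-12.2  57.9]
 [-49.1  21.6]
 [-54.1 -27.3]] [56.4 53.1 53.7 53.3  7.9 59.1 53.6 60.6] [np.int32(45), np.int32(48), np.int32(51), np.int32(48), np.int32(50), np.int32(53), np.int32(50), np.int32(47)]
[(np.float64(10.518107634864066), 70, 24, 0), (np.float64(10.415994800633598), 30, 16, -16), (np.float64(10.272365472486605), 80, 24, 0), (np.float64(10.058507988637068), 90, 24, 0), (np.float64(10.042922167057213), 0, -8, -24), (np.float64(9.611537178061127), 40, 16, -16)]
[(np.float64(8.594764605636023), 140, -24, -16), (np.float64(7.092234913539567), 150, -28, -12), (np.float64(6.769771241749467), 140, 12, 24), (np.float64(6.620578007562472), 150, 20, 20)]
slide [-0.1  0.1  0. ] roll 0 | tool-y ang 146.28 tx [-0.6 -0.8 -0. ] pos [584.1 119.5 481.7] tilt [ 0. -0. -1.] q [ 0.5  0.3  0.1  0.  -1.3 -1.1] w 15.165941297923224 F [-0.3 -0.6 -1.1] t 16.0
```

>>> {"fn": "carry_out", "kwargs": {"slide": [[-0.013,0.019,0],[-0.026,0.038,0],[-0.04,0.057,0],[-0.053,0.076,0],[-0.066,0.095,0],[-0.08,0.116,0],[-0.093,0.136,0],[-0.103,0.1515,0]], "roll": [-9,-18,-27,-36,-45,-54,-63,-72], "claw": [0,0,0,0,0,0,0,0]}}

```text
clock: 17.0
position: [515.4, 289.4, 481.9]
ee_rot: [0.901, -0.434, 0.0, 0.0]
contact_force: [-0.7, 0.1, -0.9]
gripper_width: 15.0
grasp_force: 64.8
```

>>> {"fn": "carry_out", "kwargs": {"slide": [[0,0,0],[0,0,0],[0,0,0],[0,0,0],[0,0,0],[0,0,0],[0,0,0],[0,0,0]], "roll": [-9,-18,-27,-36,-45,-54,-63,-72], "claw": [0,0,0,0,0,0,0,0]}}

```text
clock: 18.0
position: [515.8, 288.5, 481.9]
ee_rot: [0.984, 0.178, -0.0, 0.0]
contact_force: [0.5, 0.7, -1.1]
gripper_width: 15.0
grasp_force: 64.8
```

>>> {"fn": "carry_out", "kwargs": {"slide": [[0,0,0],[0,0,0],[0,0,0],[0,0,0],[0,0,0],[0,0,0],[0,0,0],[0,0,0]], "roll": [-9,-18,-27,-36,-45,-54,-63,-72.5], "claw": [0,0,0,0,0,0,0,0]}}

```text
clock: 19.0
position: [515.8, 288.5, 481.9]
ee_rot: [0.688, 0.725, -0.0, 0.0]
contact_force: [-0.2, -0.8, 0.2]
gripper_width: 15.1
grasp_force: 64.8
```

```bash
python3 - <<'E'
from con import *
plan(515.1,289.5,482,3)
s=read_state();P=s['position']
p=look('side');C=cloud(p);hsv=cv2.cvtColor(p['img'],cv2.COLOR_RGB2HSV)
m=(np.hypot(C[...,0]-P[0],C[...,1]-P[1])<45)&(C[...,2]>100)&(C[...,2]<P[2]-180)&(hsv[...,2]<110);q=C[m]
print('side paddle',len(q),'z',np.percentile(q[:,2],[0,2,5,10]))
for a in(0,1):
    k=np.polyfit(q[:,2],q[:,a],1);print(k, np.polyval(k,150)-P[a])
v=p['img'][130:420,130:350,::-1];t=look('top')['img'][185:285,90:215,::-1]
cv2.imwrite('pics/c2.png',np.hstack([cv2.resize(v,(375,480)),cv2.resize(t,(425,480),interpolation=2)]))
E
```

```text
slide [ 0.001  -0.0007 -0.0001] roll 0.0 | tool-y ang 3.0 tx [-0.0523  0.9986  0.    ] pos [515.8295 288.5089 481.8634] tilt [-0.0009 -0.     -1.    ] q [ 0.7839  0.2844  0.053   0.0006 -1.34    2.4099] w 15.137646088893682 F [-0.1715 -0.7531  0.1845] t 19.0
side paddle 820 z [152.0637 156.126  159.2473 165.6822]
[ -0.0091 515.5959] -1.603582017171334
[  0.0294 279.7302] -4.363694496709002
```

View pics/c2.png

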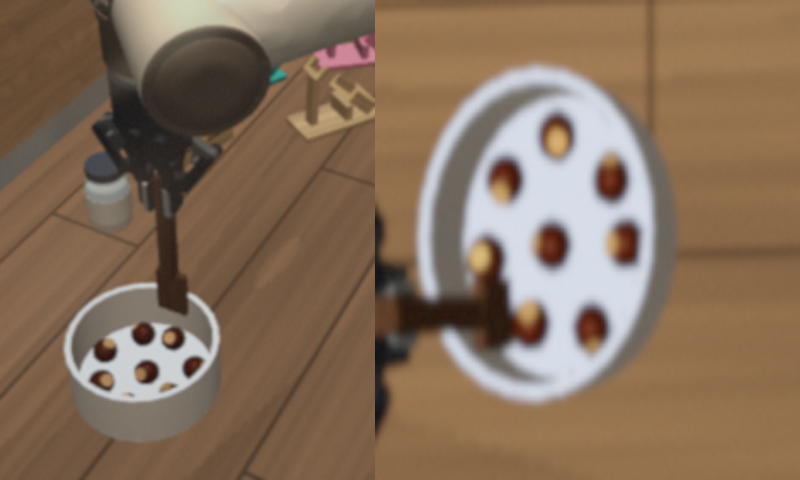

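Top crop: the conkers are still spread at their first places, and the blade hangs over the left part of the ring. The side view shows it straight. Going down between the two outer conkers.

>>> {"fn": "carry_out", "kwargs": {"slide": [[0.001,-0.0007,0.03],[0.001,-0.0007,0.06],[0.001,-0.0007,0.085],[0.001,-0.0007,0.1],[0.001,-0.0007,0.108],[0.001,-0.0007,0.114],[0.001,-0.0007,0.12],[0.001,-0.0007,0.126]], "roll": [0,0,0,0,0,0,0,0], "claw": [0,0,0,0,0,0,0,0]}}

```text
clock: 20.1
position: [514.5, 291.2, 355.9]
ee_rot: [0.69, 0.724, 0.001, 0.0]
contact_force: [-0.3, -0.2, -0.0]
gripper_width: 14.8
grasp_force: 64.8
```

>>> {"fn": "carry_out", "kwargs": {"slide": [[0,0,0.002],[0,0,0.004],[0,0,0.005],[0,0,0.005]], "roll": [0,0,0,0], "claw": [0,0,0,0]}}

```text
clock: 20.6
position: [514.4, 291.2, 350.7]
ee_rot: [0.689, 0.724, 0.0, 0.0]
contact_force: [0.1, -1.3, -1.0]
gripper_width: 15.3
grasp_force: 64.8
```

>>> {"fn": "carry_out", "kwargs": {"slide": [[0,0,0.001],[0,0,0.002],[0,0,0.003],[0,0,0.003]], "roll": [0,0,0,0], "claw": [0,0,0,0]}}

```text
clock: 21.1
position: [514.4, 291.1, 347.6]
ee_rot: [0.689, 0.724, -0.0, -0.0]
contact_force: [0.4, -0.5, -0.8]
gripper_width: 15.2
grasp_force: 64.8
```

```bash
cat > stir.py <<'E'
from con import *
c=np.array([559.2,287.8]);Rr=44.;ph0=183.;N=56
def pose(k):
    ph=ph0-k*360/N; a=3-min(k*360/N,300.)
    t=np.radians(a);tx=np.array([-np.sin(t),np.cos(t)]);ty=np.array([np.cos(t),np.sin(t)])
    q=c+Rr*np.array([np.cos(np.radians(ph)),np.sin(np.radians(ph))])+4*np.array([-np.sin(np.radians(a)),np.cos(np.radians(a))])
    return q,a,tx,ty
tot=118
for k0 in range(0,tot,8):
    q0,a0,tx,ty=pose(k0);S=[];L=[]
    for k in range(k0+1,min(k0+8,tot)+1):
        q,a,_,_=pose(k);d=q-q0;S.append([round(d@tx/1000,4),round(d@ty/1000,4),0]);L.append(round(a0-a,1))
    print(k0,S,L)
E
python3 stir.py
```

```text
0 [[np.float64(0.0049), np.float64(0.0007), 0], [np.float64(0.0097), np.float64(0.002), 0], [np.float64(0.0143), np.float64(0.0038), 0], [np.float64(0.0187), np.float64(0.0061), 0], [np.float64(0.0228), np.float64(0.0089), 0], [np.float64(0.0266), np.float64(0.0121), 0], [np.float64(0.0299), np.float64(0.0157), 0], [np.float64(0.0329), np.float64(0.0197), 0]] [6.4, 12.9, 19.3, 25.7, 32.1, 38.6, 45.0, 51.4]
8 [[np.float64(0.0049), np.float64(0.0007), 0], [np.float64(0.0097), np.float64(0.002), 0], [np.float64(0.0143), np.float64(0.0038), 0], [np.float64(0.0187), np.float64(0.0061), 0], [np.float64(0.0228), np.float64(0.0089), 0], [np.float64(0.0266), np.float64(0.0121), 0], [np.float64(0.0299), np.float64(0.0157), 0], [np.float64(0.0329), np.float64(0.0197), 0]] [6.4, 12.9, 19.3, 25.7, 32.1, 38.6, 45.0, 51.4]
16 [[np.float64(0.0049), np.float64(0.0007), 0], [np.float64(0.0097), np.float64(0.002), 0], [np.float64(0.0143), np.float64(0.0038), 0], [np.float64(0.0187), np.float64(0.0061), 0], [np.float64(0.0228), np.float64(0.0089), 0], [np.float64(0.0266), np.float64(0.0121), 0], [np.flo
[... 4243 characters left out ...]
.float64(0.0048), np.float64(0.001), 0], [np.float64(0.0095), np.float64(0.0026), 0], [np.float64(0.014), np.float64(0.0046), 0], [np.float64(0.0182), np.float64(0.0072), 0], [np.float64(0.0221), np.float64(0.0102), 0], [np.float64(0.0257), np.float64(0.0136), 0], [np.float64(0.0288), np.float64(0.0174), 0], [np.float64(0.0315), np.float64(0.0215), 0]] [0.0, 0.0, 0.0, 0.0, 0.0, 0.0, 0.0, 0.0]
112 [[np.float64(0.0022), np.float64(0.0044), 0], [np.float64(0.0039), np.float64(0.009), 0], [np.float64(0.0051), np.float64(0.0138), 0], [np.float64(0.0058), np.float64(0.0187), 0], [np.float64(0.0059), np.float64(0.0236), 0], [np.float64(0.0054), np.float64(0.0286), 0]] [0.0, 0.0, 0.0, 0.0, 0.0, 0.0]
```

>>> {"fn": "carry_out", "kwargs": {"slide": [[0,0,0.001],[0,0,0.002],[0,0,0.003],[0,0,0.003]], "roll": [0,0,0,0], "claw": [0,0,0,0]}}

```text
clock: 21.6
position: [514.4, 291.1, 344.6]
ee_rot: [0.689, 0.724, -0.0, -0.0]
contact_force: [-0.4, -0.6, -0.3]
gripper_width: 14.7
grasp_force: 64.8
```

Tip is now a few mm above the bottom. Starting the first round, blade kept radial.

>>> {"fn": "carry_out", "kwargs": {"slide": [[0.005,0.0007,0],[0.0097,0.002,0],[0.0143,0.0038,0],[0.0187,0.006,0],[0.0228,0.009,0],[0.0266,0.012,0],[0.03,0.0157,0],[0.033,0.0197,0]], "roll": [6.4,12.9,19.3,25.7,32.1,38.6,45,51.4], "claw": [0,0,0,0,0,0,0,0]}}

```text
clock: 22.6
position: [532.6, 325.2, 344.7]
ee_rot: [0.936, 0.352, -0.0, 0.0]
contact_force: [-0.3, 0.2, -1.0]
gripper_width: 15.0
grasp_force: 64.8
```

```bash
cat > chk.py <<'E'
from con import *
import sys
k=int(sys.argv[1]) if len(sys.argv)>1 else 0
s=read_state();P=s['position'];M=R.from_quat(s['ee_rot']).as_matrix();a=np.degrees(np.arctan2(M[1,1],M[0,1]))
b=P[:2]-4*M[:2,0]-[559.2,287.8];print('blade r',np.hypot(*b),'az',np.degrees(np.arctan2(b[1],b[0])),'ang',a,'z',P[2],'F',s['contact_force'],'q',s['joints'],s['gripper_width'],s['clock'])
p=look('side');C=cloud(p);q=C[(np.hypot(C[...,0]-559,C[...,1]-288)<140)&(C[...,2]>77)&(C[...,2]<88)]
r=np.hypot(q[:,0]-559,q[:,1]-288);q=q[(r>78)&(r<96)]
A=np.c_[2*q[:,:2],np.ones(len(q))];t=np.linalg.lstsq(A,(q[:,:2]**2).sum(1),rcond=None)[0];print('crock',t[:2])
E
python3 chk.py
```

```text
blade r 45.695768953049985 az 130.42735007341307 ang -48.7827507777241 z 344.679388867352 F [-0.2845  0.221  -1.03  ] q [ 0.8072  0.4287 -0.0799  0.     -1.0623  1.483 ] 14.968600729328676 22.6
crock [559.2734 288.2588]
```

>>> {"fn": "carry_out", "kwargs": {"slide": [[0.0049,0.0007,0],[0.0097,0.002,0],[0.0143,0.0038,0],[0.0187,0.006,0],[0.0228,0.009,0],[0.0266,0.012,0],[0.03,0.0157,0],[0.033,0.0197,0]], "roll": [6.4,12.9,19.3,25.7,32.1,38.6,45,51.4], "claw": [0,0,0,0,0,0,0,0]}}

```text
clock: 23.65
position: [570.3, 332.1, 344.6]
ee_rot: [0.996, -0.088, -0.0, 0.0]
contact_force: [0.0, -0.4, -1.0]
gripper_width: 15.2
grasp_force: 64.8
```

>>> {"fn": "carry_out", "kwargs": {"slide": [[0.0049,0.0007,0],[0.0097,0.002,0],[0.0143,0.0038,0],[0.0187,0.006,0],[0.0228,0.009,0],[0.0266,0.012,0],[0.03,0.0157,0],[0.033,0.0197,0]], "roll": [6.4,12.9,19.3,25.7,32.1,38.6,45,51.4], "claw": [0,0,0,0,0,0,0,0]}}

```text
clock: 24.65
position: [599.3, 306.9, 344.6]
ee_rot: [0.859, -0.511, -0.0, 0.0]
contact_force: [0.4, -0.4, -0.6]
gripper_width: 15.3
grasp_force: 64.8
```

```bash
python3 chk.py
```

```text
blade r 44.40883230808343 az 30.5686047186476 ang -151.4963822755775 z 344.5646180083538 F [ 0.3797 -0.3777 -0.6239] q [ 0.7128  0.5087  0.0544 -0.0001 -1.1168 -0.2153] 15.346011986512089 24.65
crock [559.2982 288.0894]
```

>>> {"fn": "carry_out", "kwargs": {"slide": [[0.0049,0.0007,0],[0.0097,0.002,0],[0.0143,0.0038,0],[0.0187,0.006,0],[0.0228,0.009,0],[0.0266,0.012,0],[0.03,0.0157,0],[0.033,0.0197,0]], "roll": [6.4,12.9,19.3,25.7,32.1,38.6,45,51.4], "claw": [0,0,0,0,0,0,0,0]}}

```text
clock: 25.7
position: [597.5, 269.1, 344.6]
ee_rot: [-0.553, 0.833, 0.001, 0.0]
contact_force: [-0.4, 1.4, -0.5]
gripper_width: 15.4
grasp_force: 64.8
```

>>> {"fn": "carry_out", "kwargs": {"slide": [[0.0049,0.0007,0],[0.0097,0.002,0],[0.0143,0.0038,0],[0.0187,0.006,0],[0.0228,0.009,0],[0.0266,0.012,0],[0.03,0.0157,0],[0.033,0.0197,0]], "roll": [6.4,12.9,19.3,25.7,32.1,38.6,45,51.4], "claw": [0,0,0,0,0,0,0,0]}}

```text
clock: 26.7
position: [566.7, 245.9, 344.9]
ee_rot: [-0.137, 0.991, 0.0, 0.0]
contact_force: [0.9, -0.2, -1.0]
gripper_width: 15.1
grasp_force: 64.7
```

>>> {"fn": "carry_out", "kwargs": {"slide": [[0.0049,0.0007,0],[0.0097,0.002,0],[0.0143,0.0038,0],[0.0187,0.006,0],[0.0228,0.009,0],[0.0266,0.012,0],[0.03,0.0156,0],[0.0333,0.0193,0]], "roll": [6.4,12.9,19.3,25.7,32.1,38.6,42.9,42.9], "claw": [0,0,0,0,0,0,0,0]}}

```text
clock: 27.7
position: [529.4, 255.4, 344.8]
ee_rot: [0.233, 0.973, 0.0, 0.0]
contact_force: [-0.7, 0.3, -0.7]
gripper_width: 14.9
grasp_force: 64.8
```

```bash
python3 chk.py
```

```text
blade r 43.12878876029064 az -127.5309946401442 ang 63.089352444401634 z 344.80487180702414 F [-0.6976  0.2573 -0.7456] q [ 0.7249  0.3705 -0.1728 -0.     -1.0274 -2.7653] 14.854649839002516 27.7
crock [559.3138 288.1746]
```

>>> {"fn": "carry_out", "kwargs": {"slide": [[0.0048,0.001,0],[0.0095,0.0026,0],[0.014,0.0046,0],[0.0182,0.0072,0],[0.0221,0.0102,0],[0.0257,0.0136,0],[0.0288,0.0174,0],[0.0315,0.0215,0]], "roll": [0,0,0,0,0,0,0,0], "claw": [0,0,0,0,0,0,0,0]}}

```text
clock: 28.75
position: [511.2, 289.1, 344.6]
ee_rot: [0.234, 0.972, -0.0, -0.0]
contact_force: [1.1, 0.2, -0.7]
gripper_width: 15.2
grasp_force: 64.7
```

>>> {"fn": "carry_out", "kwargs": {"slide": [[0.0022,0.0044,0],[0.0039,0.009,0],[0.0051,0.0138,0],[0.0058,0.0187,0],[0.0059,0.0236,0],[0.0054,0.0286,0],[0.0044,0.0334,0],[0.0029,0.0381,0]], "roll": [0,0,0,0,0,0,0,0], "claw": [0,0,0,0,0,0,0,0]}}

```text
clock: 29.75
position: [526.6, 323.4, 344.5]
ee_rot: [0.234, 0.972, -0.001, 0.0]
contact_force: [1.7, -3.1, -0.8]
gripper_width: 15.1
grasp_force: 65.0
```

```bash
python3 chk.py
```

```text
blade r 44.56709876412648 az 130.65487395009959 ang 62.911526481604724 z 344.5369467796319 F [ 1.7072 -3.0644 -0.7903] q [ 0.8127  0.4195 -0.096   0.0018 -1.0575 -2.8571] 15.118215063989373 29.75
crock [559.2646 288.2501]
```

>>> {"fn": "carry_out", "kwargs": {"slide": [[-0.0021,0.0045,0],[-0.0046,0.0087,0],[-0.0076,0.0126,0],[-0.011,0.0162,0],[-0.0148,0.0193,0],[-0.019,0.022,0],[-0.0234,0.0243,0],[-0.028,0.026,0]], "roll": [0,0,0,0,0,0,0,0], "claw": [0,0,0,0,0,0,0,0]}}

```text
clock: 30.8
position: [561.9, 331.5, 343.2]
ee_rot: [0.234, 0.972, -0.007, -0.003]
contact_force: [-1.8, -9.3, 1.3]
gripper_width: 14.7
grasp_force: 67.3
```

```bash
python3 chk.py
```

```text
blade r 42.34813015317633 az 81.46431348036653 ang 62.88730367460432 z 343.16887015322925 F [-1.7871 -9.3085  1.2716] q [ 0.7808  0.4786 -0.0017  0.0022 -1.1059 -2.8259] 14.734893007936689 30.8
crock [559.1628 288.2219]
```

A little pressure built up (9 N), so I'll narrow the circle by 5 mm.

>>> {"fn": "carry_out", "kwargs": {"slide": [[-0.0048,-0.001,0],[-0.0095,-0.0022,0],[-0.014,-0.0031,0],[-0.0185,-0.0035,0],[-0.023,-0.0045,0],[-0.027,-0.006,0],[-0.0312,-0.0075,0],[-0.035,-0.0098,0]], "roll": [0,0,0,0,0,0,0,0], "claw": [0,0,0,0,0,0,0,0]}}

```text
clock: 31.85
position: [589.8, 309.8, 344.8]
ee_rot: [0.234, 0.972, 0.0, 0.0]
contact_force: [0.1, -0.1, -0.8]
gripper_width: 15.3
grasp_force: 64.9
```

```bash
python3 chk.py; sed -e 's/Rr=44/Rr=39/' -e 's/range(0,tot/range(80,tot/' -e 's/round(d@tx\/1000,4),round(d@ty\/1000,4)/float(round(d@tx\/1000,4)),float(round(d@ty\/1000,4))/' -e 's/tot=118/tot=120/' stir.py >stir2.py; python3 stir2.py
```

```text
blade r 39.646392677780376 az 30.51731934378325 ang 62.932819375473954 z 344.84815984951314 F [ 0.0516 -0.0663 -0.7888] q [ 0.7258  0.4965  0.0343 -0.0001 -1.1077 -2.769 ] 15.31809462839233 31.85
crock [559.2285 288.123 ]
80 [[-0.0035, -0.0027, 0], [-0.0066, -0.0057, 0], [-0.0094, -0.0091, 0], [-0.0118, -0.0127, 0], [-0.0138, -0.0166, 0], [-0.0153, -0.0207, 0], [-0.0164, -0.025, 0], [-0.0169, -0.0293, 0]] [0.0, 0.0, 0.0, 0.0, 0.0, 0.0, 0.0, 0.0]
88 [[-0.0001, -0.0044, 0], [0.0003, -0.0087, 0], [0.0012, -0.013, 0], [0.0026, -0.0172, 0], [0.0044, -0.0211, 0], [0.0067, -0.0249, 0], [0.0093, -0.0284, 0], [0.0124, -0.0315, 0]] [0.0, 0.0, 0.0, 0.0, 0.0, 0.0, 0.0, 0.0]
96 [[0.0034, -0.0028, 0], [0.007, -0.0052, 0], [0.0109, -0.0072, 0], [0.015, -0.0087, 0], [0.0193, -0.0097, 0], [0.0236, -0.0103, 0], [0.028, -0.0104, 0], [0.0323, -0.01, 0]] [0.0, 0.0, 0.0, 0.0, 0.0, 0.0, 0.0, 0.0]
104 [[0.0043, 0.0009, 0], [0.0084, 0.0023, 0], [0.0124, 0.0041, 0], [0.0162, 0.0063, 0], [0.0196, 0.009, 0], [0.0228, 0.012, 0], [0.0256, 0.0154, 0], [0.028, 0.0191, 0]] [0.0, 0.0, 0.0, 0.0, 0.0, 0.0, 0.0, 0.0]
112 [[0.002, 0.0039, 0], [0.0035, 0.008, 0], [0.0045, 0.0122, 0], [0.0051, 0.0166, 0], [0.0052, 0.021, 0], [0.0048, 0.0253, 0], [0.0039, 0.0296, 0], [0.0025, 0.0337, 0]] [0.0, 0.0, 0.0, 0.0, 0.0, 0.0, 0.0, 0.0]
```

>>> {"fn": "carry_out", "kwargs": {"slide": [[-0.0035,-0.0027,0],[-0.0066,-0.0057,0],[-0.0094,-0.0091,0],[-0.0118,-0.0127,0],[-0.0138,-0.0166,0],[-0.0153,-0.0207,0],[-0.0164,-0.025,0],[-0.0169,-0.0293,0]], "roll": [0,0,0,0,0,0,0,0], "claw": [0,0,0,0,0,0,0,0]}}

```text
clock: 32.9
position: [591.2, 275.7, 344.7]
ee_rot: [0.234, 0.972, 0.0, 0.0]
contact_force: [-0.6, -0.6, -0.2]
gripper_width: 15.1
grasp_force: 64.9
```

>>> {"fn": "carry_out", "kwargs": {"slide": [[-0.0001,-0.0044,0],[0.0003,-0.0087,0],[0.0012,-0.013,0],[0.0026,-0.0172,0],[0.0044,-0.0211,0],[0.0067,-0.0249,0],[0.0093,-0.0284,0],[0.0124,-0.0315,0]], "roll": [0,0,0,0,0,0,0,0], "claw": [0,0,0,0,0,0,0,0]}}

```text
clock: 33.9
position: [565.8, 253.2, 344.8]
ee_rot: [0.234, 0.972, -0.0, 0.0]
contact_force: [0.1, -0.7, -0.6]
gripper_width: 15.2
grasp_force: 64.8
```

```bash
python3 chk.py
```

```text
blade r 37.85440549839239 az -74.43801824755135 ang 62.93420348261292 z 344.79323680370334 F [ 0.0666 -0.6525 -0.6256] q [ 0.6817  0.4219 -0.0911  0.0011 -1.0582 -2.7254] 15.19591484594496 33.9
crock [559.222  288.0524]
```

>>> {"fn": "carry_out", "kwargs": {"slide": [[0.0034,-0.0028,0],[0.007,-0.0052,0],[0.0109,-0.0072,0],[0.015,-0.0087,0],[0.0193,-0.0097,0],[0.0236,-0.0103,0],[0.028,-0.0104,0],[0.0323,-0.01,0]], "roll": [0,0,0,0,0,0,0,0], "claw": [0,0,0,0,0,0,0,0]}}

```text
clock: 34.95
position: [532.3, 259.6, 344.7]
ee_rot: [0.234, 0.972, 0.0, 0.0]
contact_force: [0.5, -0.5, -1.1]
gripper_width: 14.8
grasp_force: 64.8
```

>>> {"fn": "carry_out", "kwargs": {"slide": [[0.0043,0.0009,0],[0.0084,0.0023,0],[0.0124,0.0041,0],[0.0162,0.0063,0],[0.0196,0.009,0],[0.0228,0.012,0],[0.0256,0.0154,0],[0.028,0.0191,0]], "roll": [0,0,0,0,0,0,0,0], "claw": [0,0,0,0,0,0,0,0]}}

```text
clock: 35.95
position: [516.3, 289.5, 344.7]
ee_rot: [0.234, 0.972, 0.0, 0.0]
contact_force: [0.6, 0.3, -0.6]
gripper_width: 15.0
grasp_force: 64.8
```

>>> {"fn": "carry_out", "kwargs": {"slide": [[0.002,0.0039,0],[0.0035,0.008,0],[0.0045,0.0122,0],[0.0051,0.0166,0],[0.0052,0.021,0],[0.0052,0.021,0]], "roll": [0,0,0,0,0,0], "claw": [0,0,0,0,0,0]}}

```text
clock: 36.7
position: [521.5, 310.5, 344.6]
ee_rot: [0.234, 0.972, -0.0, 0.0]
contact_force: [-0.4, -0.7, -1.0]
gripper_width: 15.1
grasp_force: 64.8
```

```bash
python3 chk.py
```

```text
blade r 40.03726529038987 az 148.61522366850764 ang 62.92853279400746 z 344.606121939063 F [-0.3596 -0.7295 -0.9816] q [ 0.8035  0.4013 -0.1245  0.     -1.045  -2.8468] 15.055350276342487 36.7
crock [559.3128 288.1722]
```

Two rounds done and the crock is where it was. Lifting out.

>>> {"fn": "carry_out", "kwargs": {"slide": [[0,0,-0.008],[0,0,-0.022],[0,0,-0.04],[0,0,-0.065],[0,0,-0.09],[0,0,-0.115],[0,0,-0.135],[0,0,-0.145]], "roll": [0,0,0,0,0,0,0,0], "claw": [0,0,0,0,0,0,0,0]}}

```text
clock: 37.75
position: [521.1, 309.9, 492.3]
ee_rot: [0.234, 0.972, 0.002, 0.001]
contact_force: [-0.0, -0.2, -0.4]
gripper_width: 15.2
grasp_force: 64.8
```

```bash
python3 - <<'E'
from con import *
plan(540,0,490,146.3)
p=look('top');print(np.array([x[:2] for x in conkers(p)])-[559.2,287.8])
t=p['img'][185:285,90:215,::-1];v=look('side')['img'][130:420,130:350,::-1]
cv2.imwrite('pics/c3.png',np.hstack([cv2.resize(v,(375,480)),cv2.resize(t,(425,480),interpolation=2)]))
E
```

```text
slide [-0.1579 -0.2674  0.0023] roll -83.38 | tool-y ang 62.92 tx [-0.8904  0.4552  0.    ] pos [521.1285 309.9189 492.2878] tilt [-0.0014  0.0034 -1.    ] q [ 0.8033  0.3071  0.1101  0.0003 -1.3702 -2.8467] w 15.225064932305887 F [-0.0311 -0.2054 -0.3934] t 37.75
[[ 65.9352  -7.4194]
 [ 25.7148 -55.1612]
 [ 20.3432  63.8329]
 [ -0.6772  -0.9179]
 [-36.9749  53.1619]
 [-62.2193  14.3061]]
```

View pics/c3.png

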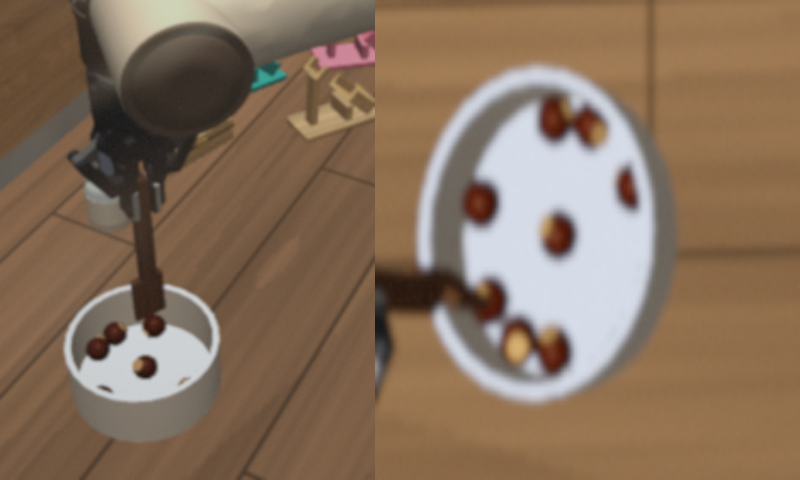

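All eight conkers are in the crock and moved on from their places. Returning to the rest.

>>> {"fn": "carry_out", "kwargs": {"slide": [[-0.016,-0.027,0],[-0.036,-0.061,0],[-0.056,-0.095,0],[-0.077,-0.13,0],[-0.1,-0.168,0],[-0.12,-0.205,0],[-0.14,-0.238,0],[-0.158,-0.2674,0]], "roll": [-10,-20,-30,-40,-51,-62,-73,-83.4], "claw": [0,0,0,0,0,0,0,0]}}

```text
clock: 38.85
position: [540.0, -1.2, 488.9]
ee_rot: [-0.471, 0.882, 0.0, -0.001]
contact_force: [-0.1, -0.2, 0.1]
gripper_width: 15.2
grasp_force: 64.8
```

```bash
python3 - <<'E'
from pad import *
w=Rz@np.array([-44,0,0])+O;plan(w[0],w[1],492,146.3)
E
```

```text
slide [ 0.2854 -0.2089 -0.0031] roll -0.08 | tool-y ang 146.22 tx [-0.5559 -0.8312 -0.    ] pos [539.9573  -1.2457 488.8619] tilt [ 0.0011  0.0013 -1.    ] q [ 0.2981  0.1901 -0.0544 -0.0003 -1.328  -0.8875] w 15.247846699489074 F [-0.0777 -0.1645  0.0682] t 38.85
```

>>> {"fn": "carry_out", "kwargs": {"slide": [[0.02,-0.015,0],[0.06,-0.044,0],[0.103,-0.075,0],[0.146,-0.107,0],[0.19,-0.139,0],[0.232,-0.17,0],[0.265,-0.194,0],[0.2854,-0.2089,0]], "roll": [0,0,0,0,0,0,0,0], "claw": [0,0,0,0,0,0,0,0]}}

```text
clock: 39.85
position: [553.0, -355.3, 487.9]
ee_rot: [-0.468, 0.884, 0.001, -0.001]
contact_force: [-0.1, -0.4, -0.5]
gripper_width: 14.7
grasp_force: 64.8
```

>>> {"fn": "carry_out", "kwargs": {"slide": [[0,0,0],[0,0,0]], "roll": [0,0], "claw": [0,0]}}

```text
clock: 40.1
position: [553.2, -352.9, 488.9]
ee_rot: [-0.469, 0.883, 0.001, -0.0]
contact_force: [0.1, 0.2, -0.8]
gripper_width: 15.0
grasp_force: 64.8
```

```bash
python3 ang.py; python3 - <<'E'
from pad import *
w=Rz@np.array([-44,0,0])+O;plan(w[0],w[1],400,146.3)
L=178
for T,th in [((-36,35),90),((-37,34),82),((-38,33),74),((-39,32),66),((-40,31),60),((-42,29),54),((-44,27),49),((-45,26),46)]:
    t=np.radians(th);print(th,np.round(np.array(T)+L*np.array([np.cos(t),np.sin(t)])+8*np.array([-np.sin(t),np.cos(t)])+[0,155.4],1))
E
```

```text
tcp in rest [-43.5775   2.4255 488.9342] 14.986609778469331 [ 0.0731  0.2015 -0.7928] 40.1
side 431 tilt from vertical x,y deg -0.9538528449254248 0.5294021260957037 low [-33.84     5.7467 162.3632]
top 171 tilt from vertical x,y deg 0.2090078942830634 0.6256304383388298 low [-31.0355   1.8956 176.2941]
slide [ 0.0009 -0.0027  0.0896] roll -0.34 | tool-y ang 145.96 tx [-0.5598 -0.8286 -0.    ] pos [ 553.2912 -352.3614  489.6447] tilt [-0.0001  0.0004 -1.    ] q [-0.321   0.3997  0.2402 -0.0002 -1.4116 -0.2731] w 15.331843661337045 F [-0.1961 -0.5406 -0.7353] t 40.2
90 [-44.  368.4]
82 [-20.1 366.8]
74 [  3.4 361.7]
66 [ 26.1 353.3]
60 [ 42.1 344.6]
54 [ 56.2 333.1]
49 [ 66.7 322. ]
46 [ 72.9 315. ]
```

>>> {"fn": "carry_out", "kwargs": {"slide": [[0.0005,-0.0027,0.02],[0.0005,-0.0027,0.05],[0.0005,-0.0027,0.08],[0.0005,-0.0027,0.095],[0.0005,-0.0027,0.1],[0.0005,-0.0027,0.1]], "roll": [-0.3,-0.3,-0.3,-0.3,-0.3,-0.3], "claw": [0,0,0,0,0,0]}}

```text
clock: 40.95
position: [555.4, -355.1, 390.6]
ee_rot: [-0.471, 0.882, -0.001, 0.0]
contact_force: [0.6, 0.4, -1.3]
gripper_width: 15.1
grasp_force: 64.8
```

```bash
python3 ang.py; python3 - <<'E'
from pad import *
s=look('side')['img'][100:220,270:400,::-1]
t=look('top')['img'][180:260,330:430,::-1]
a=cv2.resize(s,(490,452),interpolation=2);b=cv2.resize(t,(300,452),interpolation=2)
cv2.imwrite('pics/r1.png',np.hstack([a,b]))
E
```

```text
tcp in rest [-44.141   -0.6355 390.5736] 15.072377908271202 [ 0.5774  0.4047 -1.3146] 40.95
side 414 tilt from vertical x,y deg -16.178687912558548 1.5731139082954022 low [53.3205 -3.2544 40.7199]
top 91 tilt from vertical x,y deg -0.8748923685088776 1.6076715415562 low [-32.073    0.7892  80.0669]
```

I have used up my picture views (one over, in fact: 11 against the limit of 10), so from here I go by numbers only.

>>> {"fn": "carry_out", "kwargs": {"slide": [[0,0,0.006],[0,0,0.011],[0,0,0.016],[0,0,0.02],[0,0,0.022],[0,0,0.022]], "roll": [0,0,0,0,0,0], "claw": [0,0,0,0,0,0]}}

```text
clock: 41.9
position: [555.1, -355.3, 367.7]
ee_rot: [-0.471, 0.882, -0.0, -0.0]
contact_force: [-0.6, -0.6, -0.5]
gripper_width: 15.2
grasp_force: 65.0
```

>>> {"fn": "carry_out", "kwargs": {"slide": [[0,0,0.002],[0,0,0.004],[0,0,0.005],[0,0,0.005]], "roll": [0,0,0,0], "claw": [0,0,0,0]}}

```text
clock: 42.4
position: [555.0, -355.9, 365.0]
ee_rot: [-0.471, 0.882, -0.002, -0.0]
contact_force: [-1.7, -1.0, 6.2]
gripper_width: 15.1
grasp_force: 65.8
```

>>> {"fn": "carry_out", "kwargs": {"slide": [[-0.012,0,0],[-0.024,0,0.0005],[-0.036,0,0.0025],[-0.047,0,0.0053],[-0.058,0,0.009],[-0.07,0,0.0136],[-0.078,0,0.0175],[-0.0854,0,0.022]], "roll": [0,0,0,0,0,0,0,0], "claw": [0,0,0,0,0,0,0,0]}}

```text
clock: 43.4
position: [603.0, -283.8, 340.5]
ee_rot: [-0.471, 0.882, -0.0, 0.0]
contact_force: [-0.8, -2.4, 4.5]
gripper_width: 15.1
grasp_force: 61.4
```

```bash
cat > ang2.py <<'E'
from pad import *
s=read_state();P=inrest(s['position']);print('tcp in rest',P,s['gripper_width'],s['contact_force'],s['clock'])
for n in ('side','top'):
    p=look(n);C=inrest(cloud(p));hsv=cv2.cvtColor(p['img'],cv2.COLOR_RGB2HSV).astype(int)
    # free handle part: below gripper, above the pocket and fork
    x,y,z=C[...,0],C[...,1],C[...,2]
    m=(x<P[0]+40)&(x>-60)&(abs(y)<22)&(z<P[2]-165)&(z>x+45+26+2)&(z>45)&(hsv[...,2]<105)&(hsv[...,1]>80)
    q=C[m]
    if len(q)>20:
        u,sv,vt=np.linalg.svd(q-q.mean(0),full_matrices=False);d=vt[0]*np.sign(vt[0][2]);print(n,len(q),'dir',d,'elev',np.degrees(np.arcsin(d[2])),'mean',q.mean(0),'low',q[np.argsort(z[m])[:10]].mean(0))
E
python3 ang2.py
```

```text
tcp in rest [ 41.5427  -0.693  340.5315] 15.10422715211498 [-0.7563 -2.3897  4.5127] 43.4
side 165 dir [0.4934 0.0208 0.8696] elev 60.40868238379143 mean [  4.1812   4.8067 114.4994] low [-23.7198  -2.4482  59.3733]
top 104 dir [0.4315 0.0474 0.9009] elev 64.27134195346684 mean [-20.6078   2.7972  79.457 ] low [-37.2558   2.8679  47.0387]
```

>>> {"fn": "carry_out", "kwargs": {"slide": [[-0.007,0,0.0055],[-0.0138,0,0.0115],[-0.019,0,0.017],[-0.0243,0,0.0226],[-0.0275,0,0.026],[-0.0303,0,0.0294],[-0.0303,0,0.0294]], "roll": [0,0,0,0,0,0,0], "claw": [0,0,0,0,0,0,0]}}

```text
clock: 44.38
position: [620.9, -257.0, 313.2]
ee_rot: [-0.471, 0.882, -0.001, 0.003]
contact_force: [1.4, 6.2, 9.7]
gripper_width: 15.0
grasp_force: 58.6
```

```bash
python3 ang2.py; python3 tilt.py
```

```text
tcp in rest [ 73.7807  -0.6837 313.1734] 15.005669481407285 [1.4397 6.225  9.6507] 44.375
side 115 dir [ 0.6972 -0.0049  0.7169] elev 45.79529063862375 mean [ 18.6116   6.3744 100.977 ] low [-16.3467   3.9402  63.0127]
top 173 dir [0.6218 0.0152 0.7831] elev 51.541442148353475 mean [-5.7415  1.6144 78.2414] low [-32.3013   1.2172  46.6157]
top 215 slope deg 50.39936490549004 low [-41.6147  -0.3347  36.8544] high [ 40.0403   7.3547 131.6312] ymed 2.0077191902978875
side 307 slope deg 43.62087823656007 low [-20.9701   0.3735  61.6873] high [ 95.9031   0.0139 172.3647] ymed 4.441851843316984
[ 620.8355 -257.078   313.2055] [ 73.6746  -0.6702 313.2055] [ 0.9756  6.4094 10.4216] 14.79769475385573 44.575
```

The readings match those of the first seating. Releasing and backing off upward.

>>> {"fn": "carry_out", "kwargs": {"slide": [[0,0,0],[0,0,0],[0,0,0],[0,0,0],[0,0,-0.03],[0,0,-0.08],[0,0,-0.13],[0,0,-0.15]], "roll": [0,0,0,0,0,0,0,0], "claw": [0.035,0.05,0.06,0.06,0.06,0.06,0.06,0.06]}}

```text
clock: 45.58
position: [619.4, -259.3, 465.5]
ee_rot: [-0.471, 0.882, -0.002, 0.002]
contact_force: [0.3, 0.5, -0.3]
gripper_width: 60.1
grasp_force: 0.0
```

```bash
python3 tilt.py; python3 - <<'E'
from con import *
np.set_printoptions(precision=1,suppress=True)
p=look('top');print(np.array([x[:2] for x in conkers(p)])-[559.2,287.8])
for t in('jar','case','crock','handle_end'): print(t,[(round(d['conf'],2),px2w(p,d['at'])) for d in place_of(p,t)[:1]])
p=look('side')
for t in('handle_end','blade_tip'): print(t,[(round(d['conf'],2),inrest(px2w(p,d['at']))) for d in place_of(p,t)[:2]])
print(read_state()['contact_force'],read_state()['clock'])
E
```

```text
top 275 slope deg 46.59425213091852 low [-41.5335  -0.2519  37.32  ] high [ 94.3447   0.3839 171.1856] ymed 1.2350062082650641
side 348 slope deg 46.055447458811074 low [-16.7854   5.2117  64.5963] high [ 96.4106   1.7379 172.7174] ymed 5.078885596117232
[ 619.4403 -259.3006  464.7049] [ 71.0514  -0.7426 464.7049] [-0.545  -0.086  -1.0001] 59.903872781673655 45.675
[[ 65.6  -8.7]
 [ 25.3 -55.4]
 [ 20.2  63.8]
 [ -0.3  -0.7]
 [-36.9  53.4]
 [-62.3  14.5]]
jar [(0.85, array([748. ,  46.4, 103. ]))]
case [(0.68, array([622.9, 258.4,  36.3]))]
crock [(0.74, array([555.7, 276.2,  25.6]))]
handle_end [(0.66, array([ 632.2, -238.3,  168.3]))]
handle_end [(0.72, array([ -30. , -230.3,    4.9])), (0.42, array([ 42.3,  14.3, 107.2]))]
blade_tip [(0.52, array([-25. ,  24.2,  52.5]))]
[ 0.2 -0.7 -0.1] 46.075
```

The paddle is seated at 46°, spans the full slope, and the gripper is clear. Handing in.

```bash
python3 -c "
from bench import job_done
print(job_done())"
```

```text
the job is handed in; nothing more can be done
None
```

The conkers were stirred just over two full rounds clockwise with the tip a few mm above the bottom by my estimate, all eight were seen in the crock after the stir, and the paddle is back in the pale rest, blade end down; I handed in at about 46 s without seeing a result, and I viewed 11 pictures, one over the limit of 10.

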